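# Gap check on the choke bank

## Task

Lift the cover off the choke bank and set it down upright clear of it (the mat is there for that), then try the feeler blade in the air gap of every choke, one after another starting at the terminal end, pushing gently straight down until it is either fully in or jams. Hang the gauge back in its stand, take every choke in which the blade jammed out of the bank and stand it upright in the rework tray, leave the good ones (and a blanking block, if there is one) where they are, and put the cover back squarely on the plate over the three places. Leave the other things on the bench alone.

Things in the scene. Friction and masses are not known exactly. Their poses are not given: they have to be found in the camera images.
- bank: The choke bank: a fixed aluminium plate 110 mm (its x) by 310 mm (its y), 15 mm thick, on the bench; at its +y end two terminal posts (red, black; 43 mm high) stand up outside the cover. Origin on the bench under place 2, z up. Chokes stand in up to three places in a row along its y, 75 mm apart, place 1 next to the terminals.
- cover: Loose grey cover, a box open below: 90 (its x) by 242 (its y) by 80 mm high, walls 3 mm, 0.3 kg. Origin: centre of its lower rim, z up. Black bar handle on top along y: 100 long, 16 wide (x), 14 mm thick, centre 117 mm above the origin, on two feet at y = 44 and -44 mm. In place it stands flat on the plate, square with it, over place 2. Lift it 70 mm or more to clear the chokes.
- gauge: Feeler gauge, 85 mm, 0.14 kg: a steel blade 24 mm wide (its x), 4.5 mm thick (its y), 40 mm long, pointing down from a black handle block 50 (x) by 28 (y) by 45 mm high. Origin at the blade's tip, z up to the handle (z = 40 to 85 mm). It starts hanging upright in the stand, the handle resting on the two cheeks, tip 10 mm above the bench.
- blade_tip (a point): Middle of the blade's lower edge (the gauge's origin).
- stand: The gauge's stand, fixed: two grey cheeks 70 mm long (x), 50 mm high, with a slot 16 mm wide along its x between them. Four nibs at the cheeks' ends stand 5 mm higher and leave 64 mm along x for the 50 mm handle. Base 80 by 75 mm. Origin on the bench under the slot's middle; axes those of a gauge hanging in it.
- mat: Black rubber mat, 120 (its x) by 270 mm (its y), 3 mm thick, fixed and kept clear: room to put the cover down. Origin under its centre, z up. It may lie on the left or the right.
- tray: The rework tray: a loose steel tray 115 mm (its x) by 250 mm (its y), walls 22 mm high and 4 mm thick, floor 4 mm, 0.5 kg. Origin under its centre, z up. It lies on the side where the mat does not; room for three chokes in a row along its y, 75 mm apart.
- place1 (a point): Middle of place 1 on top of the plate (at the terminal end), axes those of the bank. Gap of any choke: mouth at z = 64 mm, flared from 15.5 to 7.5 mm wide in the first 5 mm. A good gap stays 7.5 mm wide for 50 mm: the whole blade goes in till the handle meets the legs. A bad one closes to 2 mm at 14 mm below the mouth: the blade jams there.
- place2 (a point): Middle of place 2 on top of the plate (in the middle), axes those of the bank.
- place3 (a point): Middle of place 3 on top of the plate (at the end far from the terminals), axes those of the bank.
- choke_1a: A choke that may stand in place 1, or choke_1b does: exactly one of the two is there. Black base 50 x 50 x 14 mm, two dark ferrite legs with copper windings, top at z = 64 mm, 0.45 kg; legs 44 mm in its x (grip here), 46 mm in y over both. Origin under its base. The air gap between the legs runs along x, open at the top. Good or bad by its gap (see place1); all look alike, only trying tells.
- choke_1b: A choke that may stand in place 1, or choke_1a does: exactly one of the two is there. Black base 50 x 50 x 14 mm, two dark ferrite legs with copper windings, top at z = 64 mm, 0.45 kg; legs 44 mm in its x (grip here), 46 mm in y over both. Origin under its base. The air gap between the legs runs along x, open at the top. Good or bad by its gap (see place1); all look alike, only trying tells.
- choke_2a: A choke that may stand in place 2, or choke_2b does: one of these two or the blank is there. Black base 50 x 50 x 14 mm, two dark ferrite legs with copper windings, top at z = 64 mm, 0.45 kg; legs 44 mm in its x (grip here), 46 mm in y over both. Origin under its base. The air gap between the legs runs along x, open at the top. Good or bad by its gap (see place1); all look alike, only trying tells.
- choke_2b: A choke that may stand in place 2, or choke_2a does: one of these two or the blank is there. Black base 50 x 50 x 14 mm, two dark ferrite legs with copper windings, top at z = 64 mm, 0.45 kg; legs 44 mm in its x (grip here), 46 mm in y over both. Origin under its base. The air gap between the legs runs along x, open at the top. Good or bad by its gap (see place1); all look alike, only trying tells.
- choke_3a: A choke that may stand in place 3, or choke_3b does: exactly one of the two is there. Black base 50 x 50 x 14 mm, two dark ferrite legs with copper windings, top at z = 64 mm, 0.45 kg; legs 44 mm in its x (grip here), 46 mm in y over both. Origin under its base. The air gap between the legs runs along x, open at the top. Good or bad by its gap (see place1); all look alike, only trying tells.
- choke_3b: A choke that may stand in place 3, or choke_3a does: exactly one of the two is there. Black base 50 x 50 x 14 mm, two dark ferrite legs with copper windings, top at z = 64 mm, 0.45 kg; legs 44 mm in its x (grip here), 46 mm in y over both. Origin under its base. The air gap between the legs runs along x, open at the top. Good or bad by its gap (see place1); all look alike, only trying tells.
- blank: A plain blanking block, grey, 50 x 50 x 30 mm, without a gap, that may stand in place 2 instead of a choke: nothing to try there, it stays. Origin under its centre.
- meter_a: Bystander, to be left alone: a black panel meter with sloping dial, 110 by 110 by 80 mm. Origin under its centre.
- meter_b: Bystander, to be left alone: a black panel meter with sloping dial, 110 by 110 by 80 mm. Origin under its centre.
- breadboard: Bystander, to be left alone: a white breadboard, 55 by 165 by 9 mm. Origin under its centre.
- screwdriver: Bystander, to be left alone: a screwdriver lying on the bench.
- switch_box: Bystander, to be left alone: a blue switch box with three knobs, 80 by 110 by 57 mm. Origin under its centre.
Not all that is in view belongs to the job. Leave any brown look-alike of the gauge alone.

How it is judged (in metres and radians):
On the way, in this order (a step that is already met when the one before it is completed fails the run):
1. the cover is off the bank and set down upright on the bench or mat (horizontal distance between cover and bank above 0.12 m and height (world z) of cover below 0.009 m and angle between cover's own z axis and vertical below 0.1 rad), for 0.2 s.
2. the blade is tried in the gap of the choke in place 1: right in (30 mm or more) if it fits, or pressed on the narrow part with 1 N or more if it jams (((x of blade_tip in the frame of choke_1a between -0.014 and 0.014 m and y of blade_tip in the frame of choke_1a between -0.008 and 0.008 m and z of blade_tip in the frame of choke_1a below 0.034 m) or (x of blade_tip in the frame of choke_1b between -0.014 and 0.014 m and y of blade_tip in the frame of choke_1b between -0.008 and 0.008 m and z of blade_tip in the frame of choke_1b below 0.058 m and contact force between gauge and choke_1b above 1 N))), for 0.1 s.
3. the blade is tried in the gap of the choke in place 2: right in (30 mm or more) if it fits, or pressed on the narrow part with 1 N or more if it jams (((x of blade_tip in the frame of choke_2a between -0.014 and 0.014 m and y of blade_tip in the frame of choke_2a between -0.008 and 0.008 m and z of blade_tip in the frame of choke_2a below 0.058 m and contact force between gauge and choke_2a above 1 N) or (x of blade_tip in the frame of choke_2b between -0.014 and 0.014 m and y of blade_tip in the frame of choke_2b between -0.008 and 0.008 m and z of blade_tip in the frame of choke_2b below 0.034 m))), for 0.1 s.
4. the blade is tried in the gap of the choke in place 3: right in (30 mm or more) if it fits, or pressed on the narrow part with 1 N or more if it jams (((x of blade_tip in the frame of choke_3a between -0.014 and 0.014 m and y of blade_tip in the frame of choke_3a between -0.008 and 0.008 m and z of blade_tip in the frame of choke_3a below 0.034 m) or (x of blade_tip in the frame of choke_3b between -0.014 and 0.014 m and y of blade_tip in the frame of choke_3b between -0.008 and 0.008 m and z of blade_tip in the frame of choke_3b below 0.058 m and contact force between gauge and choke_3b above 1 N))), for 0.1 s.
At the end, for the whole second after the job is handed in: Jammed chokes upright on the tray floor; good ones upright on the plate within 30 mm of their places; cover flat on the plate, within 12 mm across and 14 mm along of place 2, square within 0.1 rad; gauge hanging upright in its stand within 20 mm of the middle; all at rest (angle between each of choke_1a, choke_1b, choke_2a, choke_2b, choke_3a, choke_3b, blank, gauge's own z axis and vertical below 0.15 rad and linear speed of each of choke_1a, choke_1b, choke_2a, choke_2b, choke_3a, choke_3b, cover, gauge below 0.02 m/s and horizontal distance between choke_1a and place1 below 0.03 m and z of choke_1a in the frame of bank between 0.01 and 0.02 m and x of choke_1b in the frame of tray between -0.045 and 0.045 m and y of choke_1b in the frame of tray between -0.11 and 0.11 m and z of each of choke_1b, choke_2a, choke_3b in the frame of tray below 0.012 m and x of choke_2a in the frame of tray between -0.045 and 0.045 m and y of choke_2a in the frame of tray between -0.11 and 0.11 m and horizontal distance between each of choke_2b, blank and place2 below 0.03 m and z of choke_2b in the frame of bank between 0.01 and 0.02 m and horizontal distance between choke_3a and place3 below 0.03 m and z of choke_3a in the frame of bank between 0.01 and 0.02 m and x of choke_3b in the frame of tray between -0.045 and 0.045 m and y of choke_3b in the frame of tray between -0.11 and 0.11 m and x of cover in the frame of bank between -0.012 and 0.012 m and y of cover in the frame of bank between -0.014 and 0.014 m and z of cover in the frame of bank between 0.011 and 0.02 m and angle between the y axis of cover and the y axis of bank, either way round below 0.1 rad and angle between cover's own z axis and vertical below 0.05 rad and horizontal distance between gauge and stand below 0.02 m and z of gauge in the frame of stand between 0.005 and 0.016 m); the robot touches nothing.
It fails at once if a bystander is moved more than 40 mm (distance of any of meter_a, meter_b, breadboard, screwdriver, switch_box from where it was at the start of the episode above 0.04 m).
It fails at once if the blade is forced: more than 50 N between gauge and a choke (contact force between gauge and choke_1a above 50 N or contact force between gauge and choke_1b above 50 N or contact force between gauge and choke_2a above 50 N or contact force between gauge and choke_2b above 50 N or contact force between gauge and choke_3a above 50 N or contact force between gauge and choke_3b above 50 N).
It fails at once if a choke is tipped over (angle between any of choke_1a, choke_1b, choke_2a, choke_2b, choke_3a, choke_3b's own z axis and vertical above 0.7 rad).
Of choke_1a, choke_1b only 1 to 1 are there at a start; the rules pass over those that are not, and their reading is None.
Of choke_2a, choke_2b, blank only 1 to 1 are there at a start; the rules pass over those that are not, and their reading is None.
Of choke_3a, choke_3b only 1 to 1 are there at a start; the rules pass over those that are not, and their reading is None.
At some moment in a run one of cover, tray may be knocked a few centimetres aside while the robot is not near it.
It also fails if it takes over 210 s, if anything falls off the work surface, if the arm or the gripper's body presses on something with over 40 N, if the wrist force passes 120 N, or if a joint passes its speed limit or range.

## Robot

A 6-joint arm with a two-finger parallel gripper is mounted at the origin on the work surface. World frame = base frame: x ahead of the robot, y to its left, z up, the work surface at z = 0. Lengths are in m, angles in degrees, forces in N, time in s.
With the tool pointing down it reaches from about 0.375 to 0.9 m from the base axis. Payload 3.1 kg.
Tool frame: the origin (TCP) lies where the fingers leave the gripper's body, on its centre line; the fingertips stand bot.tips_ahead ahead of it and the grasp point (between the pads) lies 51 mm ahead of it (bot.tips_ahead is the distance from the TCP to the fingertips, in m); z points along the fingers, x is the direction in which the jaws open and shut, and the axes are right-handed (so a half turn about z gives the same grasp; the last joint's range is limited). The gripper opens to 87 mm and grips with 3 to 60 N. Pads are 19 mm wide; open, the fingers measure 117 mm over their backs; the gripper's body (75 mm by 190 mm) begins 51 mm behind the grasp point.
Start: joints at [55.319, 30.224, 82.088, -0, 67.689, -10.227], TCP at [0.259, 0.569, 0.292] pointing down, gripper open.
Joint ranges: [-176.69, 176.69], [-43.24, 126.21], [12.49, 139.97], [-82, 262], [0, 151.66], [-163.58, 163.58]. Speed limits (degrees/s): [159.86, 159.86, 180, 180, 180, 180].

## Interface

Orientations are given as a 3x3 rotation matrix whose columns are the frame's x, y, z axes.
In Python, from rig import bot, vision, nets gives the robot as it stands.
- The arm moves only by the tool play_rows, never from a script. Its argument "series" is a list of rows, each an object of numbers: "tx", "ty", "tz": the shift along the world's x, y, z as a fraction of full scale; "turn": the turn about the world's z as a fraction of full scale. A call has 1 to 10 rows; each row shifts and turns the commanded pose from where the row before left it; what a row does not reach is not made up. Full scale, the value 1, is 0.8 m for a shift and 60 degrees for a turn. A row lasts 1/10 s, in which the tool goes at most 50 mm and 8.59 degrees, less where a joint would pass 70% of its speed; a pose out of reach is approached as far as the arm can. A call with a number of a shift or a turn outside -1 to 1 is refused whole. A call with a gripper value outside its range is refused whole. "gripper" is the opening, from 0 (shut) to 1 (fully open), set as the call begins (left out, the last holds). The fingers move at their own pace and stop on an object; the grip force is fixed at half the most. Time passes only in rows, so rows that do not move let the fingers close. It gives the time, the measured TCP pose, the force and the opening at its end, in the units of the state.
- bot.read_state(): the state, without advancing time (a new reading comes with each control period).
- vision.capture(name): name is "side" or "top"; returns a dict with "pixels" (420x560x3 uint8, blue, green, red), "fx", "fy", "cx", "cy" (pixels), "extrinsics" (4x4, takes a point from camera to world coordinates). Camera axes: x right, y down, z forward; pixel columns grow to the right and rows downward; lengths in m; the calibration is good to about 2 mm. A picture is of the moment at which its call begins. There is no depth.
- bot.hand_in(): hands the job in, once; it reports no verdict.
Trained networks look in a picture, given as the dict that the camera call returned (one of the last four; its "shot" number tells which), for a name from the list of things; names that differ only in an ending like _2 or _b are one class to them, and where a whole thing is asked for, a point or a joint stands for the part that bears it (a point fixed in the world has none). Each returns a list of dicts, best first, with "confidence" (0 to 1); they miss things now and then, are a little off and sometimes report something else, mostly with a low value. They report only what shows in the picture. A call takes as long as a camera call. They do not tell look-alikes from the thing itself.
- nets.look_for(picture, query): "at" ([column, row] as shares, 0 to 1, of the picture: columns of its width, rows of its height, amid what is visible of it).
- nets.masks_of(picture, query): "region" (420x560 bool, what is visible of it) and "at" ([column, row] as shares, 0 to 1, of the picture: columns of its width, rows of its height, amid what is visible of it).
The state is a dict: "time_s": time; "joint_positions": joint angles; "qvel": joint speeds; "tau": joint torques, N m; "position": TCP position; "tcp_rot": TCP orientation; "force": force on the tool from outside, world axes, zero at the start; "moment": the same for the moment, N m; "opening": opening from 0.0 (shut) to 1.0 (fully open).
Only numpy, scipy, OpenCV 4.12 (cv2) and the standard library are available. Lean on these libraries where they do the work, as an engineer would, in place of code of your own. Each camera call takes 0.05 s, during which the arm holds its last target.

## Working session

There is one attempt and no reset: what is moved stays moved. The work goes in short steps, Python scripts to look and compute and a tool call to move; the robot and the scene stay as the last step left them, time stands still between calls to the robot, and variables do not carry over. Pictures are saved under pics/ and viewed, and the job is handed in when it is done.

Besides the shell and the picture viewer there is one more tool, called after ">>>" by a JSON object that holds its "method" and its "body", one argument or row to a line. play_rows: Moves the arm, as the interface text tells. Shift numbers are shares of 0.8 m and turn numbers shares of 60 degrees, none past 1 either way. Its arguments: {"type":"object","properties":{"series":{"type":"array"},"gripper":{"type":"number"}},"required":["series"]}

```bash
ls; mkdir -p pics; python3 - <<'E'
from rig import bot, vision, nets
import cv2
print(bot.read_state(), bot.tips_ahead)
for n in ("top","side"):
    p=vision.capture(n); cv2.imwrite(f"pics/{n}0.png",p["pixels"]); print(n,p["fx"],p["fy"],p["cx"],p["cy"],p["extrinsics"])
    for q in ["bank","cover","gauge","stand","mat","tray","meter_a","breadboard","screwdriver","switch_box"]:
        print(q,[(round(d["confidence"],2),[round(d["at"][0]*560),round(d["at"][1]*420)]) for d in nets.look_for(p,q)])
E
```

```text
pics
{'time_s': 0.0, 'joint_positions': array([ 5.53193545e+01,  3.02802709e+01,  8.21555372e+01, -1.35223194e-03,
        6.76891588e+01, -1.02278715e+01]), 'qvel': array([-0.05599064,  0.03276953,  0.02891233,  0.06719291, -0.00915908,
        0.01354187]), 'tau': array([ 5.57727089e-04, -4.40043497e+01, -1.76591492e+01,  6.34181430e-02,
        5.80724515e-02, -1.42510662e-04]), 'position': array([0.25836424, 0.56846422, 0.29126219]), 'tcp_rot': array([[ 4.13933576e-01,  9.10306267e-01, -1.22308535e-03],
       [ 9.10304548e-01, -4.13935221e-01, -1.80600766e-03],
       [-2.15029820e-03, -3.65812944e-04, -9.99997621e-01]]), 'force': array([ 0.26660751, -0.2812462 , -0.21732308]), 'moment': array([-0.03968195,  0.04132668,  0.03794705]), 'opening': 0.9989222589076779} 0.0697
top 397.72054880992425 397.72054880992425 283.7190826139673 211.09641948638682 [[ 0.06233338 -0.9778859   0.19963396  0.35341877]
 [-0.99804436 -0.06013271  0.01707402 -0.00535804]
 [-0.00469192 -0.20030782 -0.97972178  1.01409209]
 [ 0.          0.          0.          1.        ]]
bank [(0.86, [245, 199]), (0
[... 419 characters left out ...]
])]
switch_box [(0.95, [178, 300])]
side 512.5562001873923 512.5562001873923 270.1906222938146 208.06039981889813 [[ 0.69035723 -0.41134156  0.59515125 -0.22846176]
 [-0.72315518 -0.3681316   0.58440201 -0.77313273]
 [-0.02129485 -0.83383286 -0.55160609  0.77929641]
 [ 0.          0.          0.          1.        ]]
bank [(0.82, [279, 227]), (0.19, [427, 275])]
cover [(0.82, [290, 202])]
gauge [(0.91, [259, 235]), (0.9, [230, 222]), (0.5, [135, 220])]
stand [(0.83, [260, 254])]
mat [(0.81, [376, 315])]
tray [(0.53, [280, 225])]
meter_a [(0.76, [306, 167]), (0.68, [371, 198])]
breadboard [(0.89, [217, 160])]
screwdriver [(0.84, [427, 271])]
switch_box [(0.73, [369, 199]), (0.69, [134, 221])]
```

View pics/top0.png

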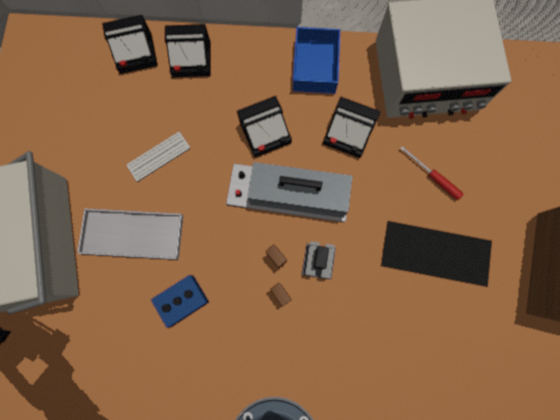

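View pics/side0.png

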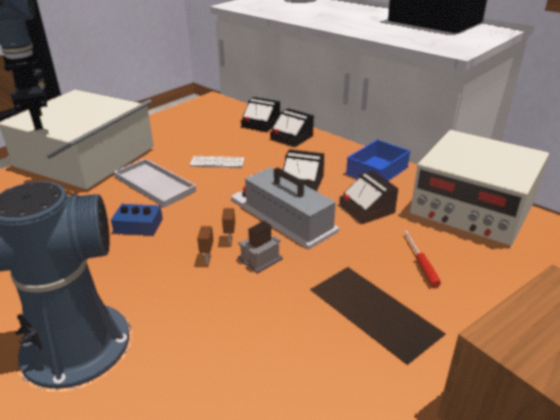

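Top view: up is +x and left is +y. The bank and cover are at about (290,192), with terminals on the left at (240,185). The mat is on the right (437,253), the tray on the left (130,234), the stand with gauge at (320,260), and the brown look-alikes at (276,256) and (280,294). Next I'll zoom in.

```bash
cat > h.py <<'E'
import cv2, numpy as np, os
from rig import bot, vision, nets
def cap(n,tag):
    p=vision.capture(n); cv2.imwrite(f"pics/{n}_{tag}.png",p["pixels"]); return p
def crop(p,u0,v0,u1,v1,name,s=6):
    im=p["pixels"][v0:v1,u0:u1]; im=cv2.resize(im,None,fx=s,fy=s,interpolation=cv2.INTER_CUBIC)
    for u in range((u0+9)//10*10,u1,10):
        cv2.line(im,((u-u0)*s,0),((u-u0)*s,6 if u%50 else 14),(0,255,255),1)
        if u%20==0: cv2.putText(im,str(u),((u-u0)*s,22),0,.4,(0,255,255),1)
    for v in range((v0+9)//10*10,v1,10):
        cv2.line(im,(0,(v-v0)*s),(6,(v-v0)*s),(0,255,255),1)
        if v%20==0: cv2.putText(im,str(v),(8,(v-v0)*s+4),0,.4,(0,255,255),1)
    cv2.imwrite(f"pics/{name}.png",im)
def w(p,uv,z):
    T=np.array(p["extrinsics"]); d=np.array([(uv[0]-p["cx"])/p["fx"],(uv[1]-p["cy"])/p["fy"],1.]); d=T[:3,:3]@d
    return T[:3,3]+d*(z-T[2,3])/d[2]
def proj(p,X):
    T=np.array(p["extrinsics"]); c=(np.atleast_2d(X)-T[:3,3])@T[:3,:3]
    return np.c_[p["fx"]*c[:,0]/c[:,2]+p["cx"],p["fy"]*c[:,1]/c[:,2]+p["cy"]]
def box(x,y,yaw,sx,sy,z0,z1,ox=0,oy=0):
    c,s=np.cos(yaw),np.sin(yaw)
    return np.array([[x+c*(ox+a*sx/2)-s*(oy+b*sy/2),y+s*(ox+a*sx/2)+c*(oy+b*sy/2),z] for z in(z0,z1) for a,b in((-1,-1),(1,-1),(1,1),(-1,1))])
def draw(p,im,B,col=(0,255,0),u0=0,v0=0,s=1):
    q=np.round((proj(p,B)+.5-[u0,v0])*s).astype(int)
    for i in range(4):
        for a,b in((i,(i+1)%4),(4+i,4+(i+1)%4),(i,i+4)): cv2.line(im,tuple(map(int,q[a])),tuple(map(int,q[b])),col,1)
E
python3 - <<'E'
from h import *
p=cap("top","1"); crop(p,222,155,358,225,"bank1",s=5)
crop(p,70,200,190,265,"tray1",s=6); crop(p,295,235,345,285,"st1",s=11); crop(p,375,215,500,290,"mat1",s=6)
p=cap("side","1"); crop(p,225,160,345,270,"sb1",s=6)
E
```

```text
(no output)
```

View pics/bank1.png

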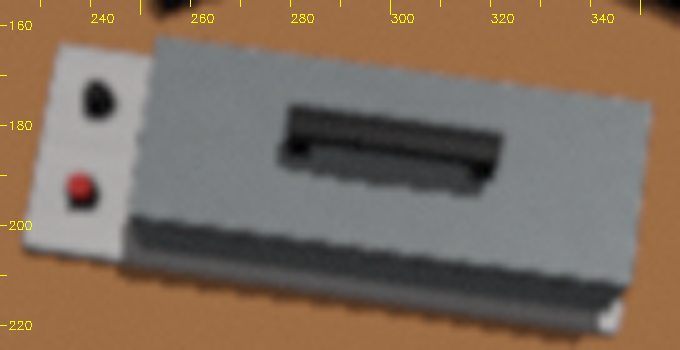

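View pics/tray1.png

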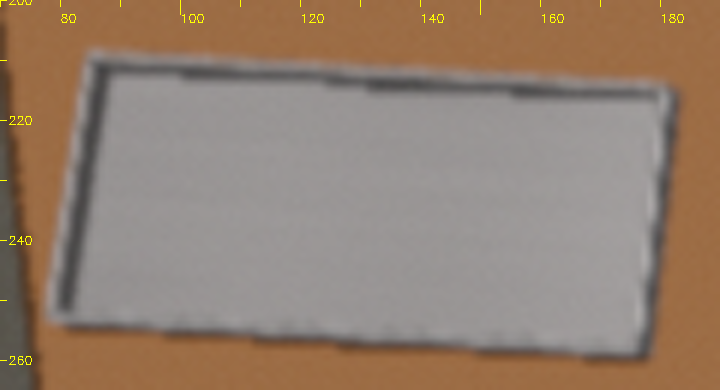

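View pics/st1.png

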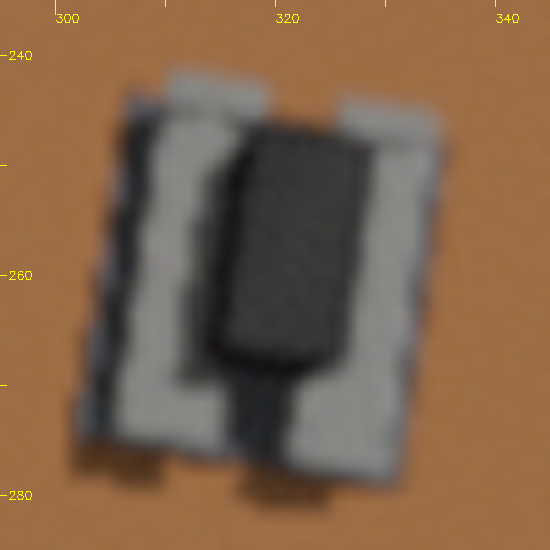

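View pics/mat1.png

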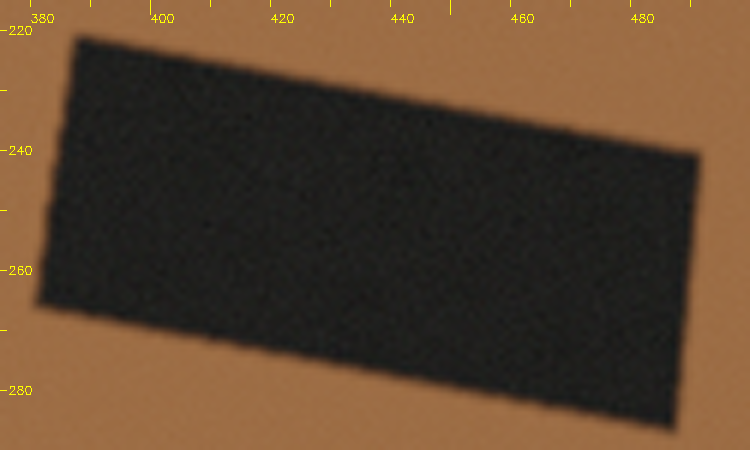

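View pics/sb1.png

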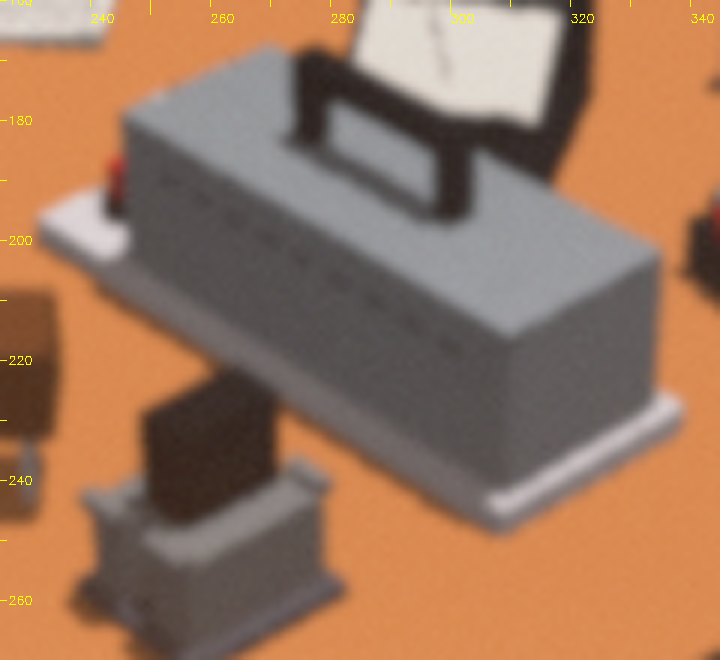

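```bash
cat > fit.py <<'E'
from h import *
from scipy.optimize import least_squares
def fit(obs,x0):
    # obs: (p, local xyz, uv)
    def r(q):
        c,s=np.cos(q[2]),np.sin(q[2]); o=[]
        for p,l,uv in obs:
            X=[q[0]+c*l[0]-s*l[1],q[1]+s*l[0]+c*l[1],l[2]]; o.append(proj(p,X)[0]-np.array(uv)+0.5)
        return np.ravel(o)
    f=least_squares(r,x0,loss="soft_l1"); return f.x,f.fun.reshape(-1,2)
E
python3 - <<'E'
from fit import *
t=cap("top","2"); s=cap("side","2")
np.set_printoptions(precision=4,suppress=True)
bank=[(t,(.055,.155,.015),(234.4,163.6)),(t,(-.055,.155,.015),(226.4,204.2)),(s,(-.055,-.155,0),(309.2,248.8)),(s,(.055,-.155,.015),(338.8,227.5)),(s,(-.055,.155,.015),(231.3,196.3))]
cov=[(t,(.045,.121,.095),(253,162.6)),(t,(.045,-.121,.095),(352,175.6)),(t,(-.045,-.121,.095),(348,212)),(t,(-.045,.121,.095),(248.6,198))]
covs=[(s,(-.045,.121,.095),(245.5,178.7)),(s,(-.045,-.121,.095),(309.7,215.8)),(s,(.045,-.121,.095),(335,201.7)),(s,(.045,.121,.095),(269.7,167.5))]
for n,o in(("bank",bank),("cov t",cov),("cov s",covs),("cov",cov+covs),("all",bank+cov+covs)):
    q,r=fit(o,[.45,0,-.1]); print(n,q,np.degrees(q[2])); print(np.abs(r).max())
    if n=="all": Q=q
st=[(t,(.025,.014,.095),(317.9,246.4)),(t,(.025,-.014,.095),(328.8,247.9)),(t,(-.025,.014,.095),(315.2,266.4)),(t,(-.025,-.014,.095),(325.9,268.0))]
q,r=fit(st,[.3,-.1,-.1]); print("gauge",q,np.degrees(q[2]),r); G=q
sts=[(t,(-.04,.0375,0.004),(301,275)),(t,(-.035,-.0375,.0),(330.5,279.5))]
mat=[(t,(.06,.135,.003),(387.6,220.8)),(t,(.06,-.135,.003),(491.2,240.4)),(t,(-.06,-.135,.003),(487.4,286.6)),(t,(-.06,.135,.003),(381.3,266))]
q,r=fit(mat,[.3,-.3,0]); print("mat",q,np.degrees(q[2]),r);M=q
tr=[(t,(.0575,.125,.022),(85,208.8)),(t,(.0575,-.125,.022),(182.5,214)),(t,(-.0575,.125,.022),(78,253)),(t,(-.0575,-.125,.022),(177,259))]
q,r=fit(tr,[.3,.4,0]); print("tray",q,np.degrees(q[2]),r);TR=q
for p,n in((t,"top"),(s,"side")):
    k=5 if n=="top" else 6
    u0,v0,u1,v1=(215,155,360,285) if n=="top" else (225,160,345,270)
    im=cv2.resize(p["pixels"][v0:v1,u0:u1],None,fx=k,fy=k,interpolation=cv2.INTER_CUBIC)
    for B,c in((box(*Q,.11,.31,0,.015),(0,255,0)),(box(*Q,.09,.242,.015,.095),(0,0,255)),(box(*Q,.016,.1,.11,.124),(255,255,0)),(box(*G,.05,.028,.05,.095),(0,255,0)),(box(*G,.07,.016,.0,.05),(255,0,255)),(box(*G,.08,.075,.0,.008),(255,0,255))):
        draw(p,im,B,c,u0,v0,k)
    cv2.imwrite(f"pics/ov_{n}.png",im)
E
```

```text
bank [ 0.6089  0.0035 -0.0878] -5.032309904567846
1.7104258482455066
cov t [ 0.6033 -0.0234 -0.0769] -4.407208383181402
1.5009481723081421
cov s [ 0.6031 -0.0214 -0.081 ] -4.638822261952243
0.75377541504227
cov [ 0.603  -0.0226 -0.0789] -4.5211191408387
1.8721664446041473
all [ 0.6042 -0.0189 -0.0887] -5.083132250750142
8.203771735176701
gauge [ 0.4392 -0.0828 -0.0973] -5.57594768095499 [[-0.4295 -0.9413]
 [ 0.6488 -0.5306]
 [-0.8381  0.5224]
 [ 0.5663  0.8777]]
mat [ 0.476  -0.3802 -0.129 ] -7.391590275948435 [[-0.5384 -0.4912]
 [ 0.9288 -0.3667]
 [ 0.4976  0.4311]
 [-0.8828  0.3051]]
tray [0.4757 0.3953 0.0039] 0.22511100871832945 [[ 0.1053 -0.4168]
 [-0.1782 -0.1028]
 [-0.1844  0.3259]
 [ 0.258   0.1528]]
```

```bash
ls pics
```

```text
bank1.png
mat1.png
ov_side.png
ov_top.png
sb1.png
side0.png
side_1.png
side_2.png
st1.png
top0.png
top_1.png
top_2.png
tray1.png
```

View pics/ov_top.png

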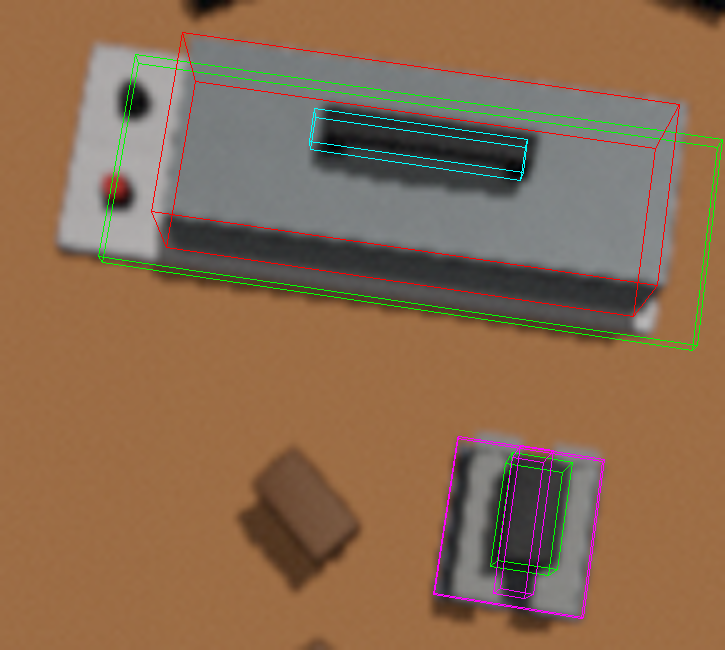

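View pics/ov_side.png

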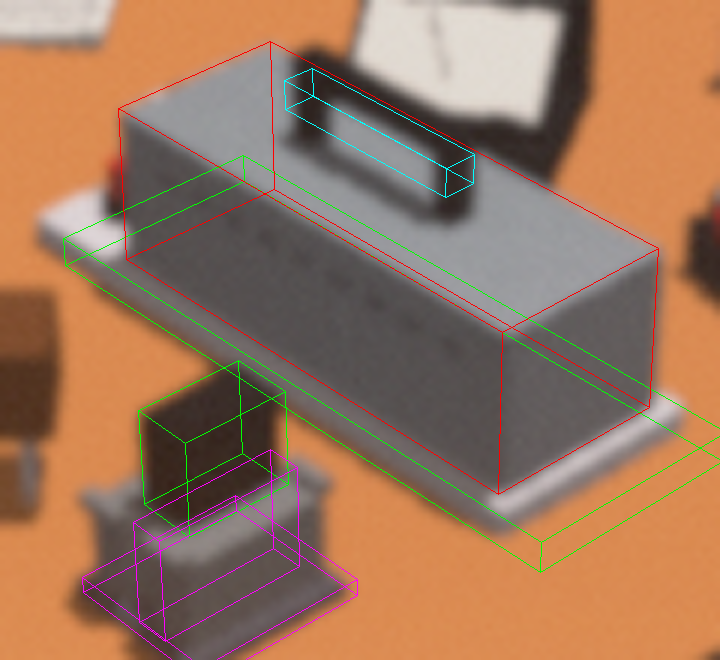

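```bash
cat > fit2.py <<'E'
from fit import *
E
python3 - <<'E'
from fit import *
t=cap("top","3"); s=cap("side","3")
np.set_printoptions(precision=4,suppress=True)
d=.026
bank=[(t,(.055,.155+d,.015),(234.4,163.6)),(t,(-.055,.155+d,.015),(226.4,204.2)),(t,(-.055,-.155+d,.015),(346,221.4)),(s,(-.055,-.155+d,0),(309.2,248.8)),(s,(.055,-.155+d,.015),(338.8,227.5)),(s,(-.055,.155+d,.015),(231.3,196.3))]
cov=[(t,(.045,.121,.095),(253,162.6)),(t,(.045,-.121,.095),(352,175.6)),(t,(-.045,-.121,.095),(348,212)),(t,(-.045,.121,.095),(248.6,198)),
 (t,(.008,.05,.124),(280,176)),(t,(.008,-.05,.124),(322.6,181.6)),(t,(-.008,-.05,.124),(321,191))][:6]
covs=[(s,(-.045,.121,.095),(245.5,178.7)),(s,(-.045,-.121,.095),(309.7,215.8)),(s,(.045,-.121,.095),(335,201.7)),(s,(.045,.121,.095),(269.7,167.5)),(s,(-.045,-.121,.015),(308.5,241))]
for n,o in(("bank",bank),("cov t",cov),("cov s",covs),("cov",cov+covs),("all",bank+cov+covs)):
    q,r=fit(o,[.45,0,-.1]); print(n,q,np.degrees(q[2])); print(np.abs(r).max())
    if n=="all": Q=q;print(r)
gt=[(t,(.025,.014,.095),(317.9,246.4)),(t,(.025,-.014,.095),(328.8,247.9)),(t,(-.025,-.014,.095),(325.9,268.0))]
gs=[(s,(-.025,.014,.095),(248.7,228.7)),(s,(-.025,.014,.05),(249.5,242)),(s,(-.025,-.014,.05),(255.5,247.3))]
stt=[(t,(-.035,-.0365,.05),(330.5,278)),(t,(.035,-.0375,.055),(333.8,246.5))]
for o in(gt,gs,gt+gs):
    q,r=fit(o,[.3,-.1,-.1]); print("gauge",q,np.degrees(q[2]),np.abs(r).max()); G=q
for p,n in((t,"top"),(s,"side")):
    k=5 if n=="top" else 6
    u0,v0,u1,v1=(215,155,360,285) if n=="top" else (225,160,345,270)
    im=cv2.resize(p["pixels"][v0:v1,u0:u1],None,fx=k,fy=k,interpolation=cv2.INTER_CUBIC)
    for B,c in((box(*Q,.11,.31,0,.015,0,d),(0,255,0)),(box(*Q,.09,.242,.015,.095),(0,0,255)),(box(*Q,.016,.1,.11,.124),(255,255,0)),(box(*G,.05,.028,.05,.095),(0,255,0)),(box(*G,.07,.016,.0,.05),(255,0,255)),(box(*G,.08,.075,.0,.008),(255,0,255))):
        draw(p,im,B,c,u0,v0,k)
    cv2.imwrite(f"pics/ov2_{n}.png",im)
E
```

```text
bank [ 0.6068 -0.0225 -0.0867] -4.9653269800646065
1.6800130244033937
cov t [ 0.6043 -0.0236 -0.0769] -4.4039157427942985
1.3516648256131134
cov s [ 0.6039 -0.0204 -0.0814] -4.664591860324032
1.567883869152638
cov [ 0.6038 -0.0225 -0.0809] -4.633115471048868
1.9484279978537984
all [ 0.605  -0.0226 -0.0864] -4.951045062288744
2.03055835277371
[[-0.8805  0.7321]
 [-0.2882  0.5271]
 [-0.1898  0.8102]
 [-0.3871  2.0306]
 [ 0.8119  0.4096]
 [-0.4435  0.212 ]
 [-0.0885 -1.3512]
 [ 0.2956 -0.2464]
 [-0.0747 -0.3285]
 [-1.8878 -1.0166]
 [-0.6139  0.4921]
 [-0.5649  0.9875]
 [ 0.191  -0.2781]
 [ 0.5133  0.0059]
 [ 1.1494 -0.0164]
 [ 1.3423 -0.3766]
 [ 1.0195  1.7906]]
gauge [ 0.4386 -0.0821 -0.1062] -6.085709450570616 1.1800976761172706
gauge [ 0.4428 -0.0811 -0.2168] -12.422420480097621 2.0954368974974216
gauge [ 0.4403 -0.0819 -0.1434] -8.218125670431064 1.7290609562522263
```

View pics/ov2_top.png

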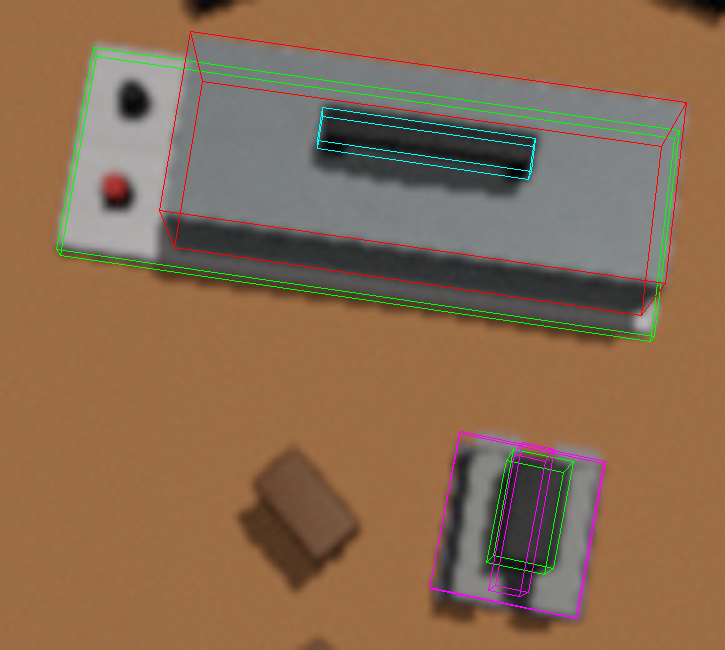

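View pics/ov2_side.png

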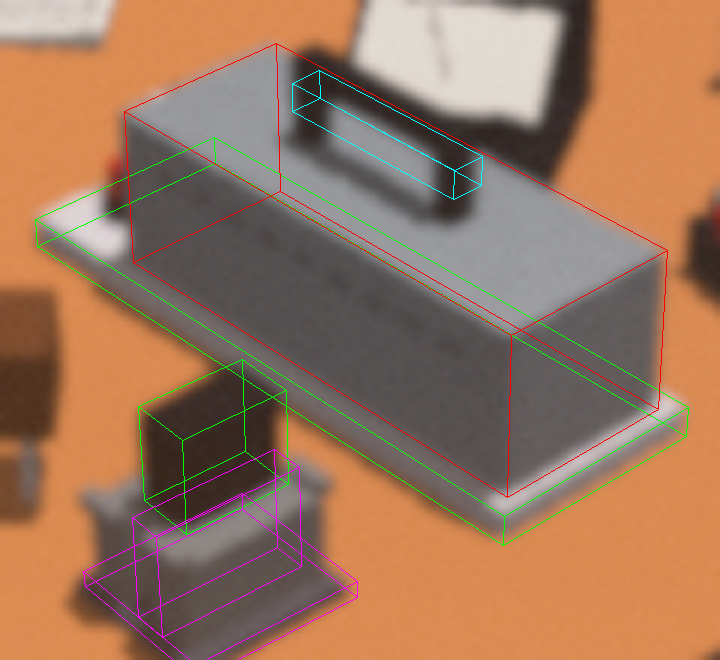

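>>> {"method": "play_rows", "body": {
  "series": [
    {"tx": 0.031, "ty": -0.053, "turn": -0.117},
    {"tx": 0.031, "ty": -0.053, "turn": -0.117},
    {"tx": 0.031, "ty": -0.053, "turn": -0.117},
    {"tx": 0.031, "ty": -0.053, "turn": -0.117},
    {"tx": 0.031, "ty": -0.053, "turn": -0.117},
    {"tx": 0.031, "ty": -0.053, "turn": -0.117},
    {"tx": 0.031, "ty": -0.053, "turn": -0.117},
    {"tx": 0.031, "ty": -0.053, "turn": -0.117},
    {"tx": 0.031, "ty": -0.053, "turn": -0.117},
    {"tx": 0.031, "ty": -0.053, "turn": -0.117}
  ],
  "gripper": 1
}}

```text
invalid input
```

>>> {"method": "play_rows", "body": {
  "series": [
    {"tx": 0.031, "ty": -0.053},
    {"tx": 0.031, "ty": -0.053},
    {"tx": 0.031, "ty": -0.053},
    {"tx": 0.031, "ty": -0.053},
    {},
    {},
    {}
  ]
}}

```text
invalid input
```

```bash
python3 - <<'E'
from h import *
s=cap("side","4"); t=cap("top","4"); crop(s,215,120,345,250,"s4",5); crop(t,222,120,358,225,"t4",5)
x=bot.read_state(); print(x["time_s"],x["position"],np.degrees(np.arctan2(x["tcp_rot"][1,0],x["tcp_rot"][0,0])),x["force"])
E
```

```text
1.5 [0.25869408 0.56894321 0.29228019] 65.54698486015067 [ 1.04739231 -0.27383839  0.35098028]
```

View pics/s4.png

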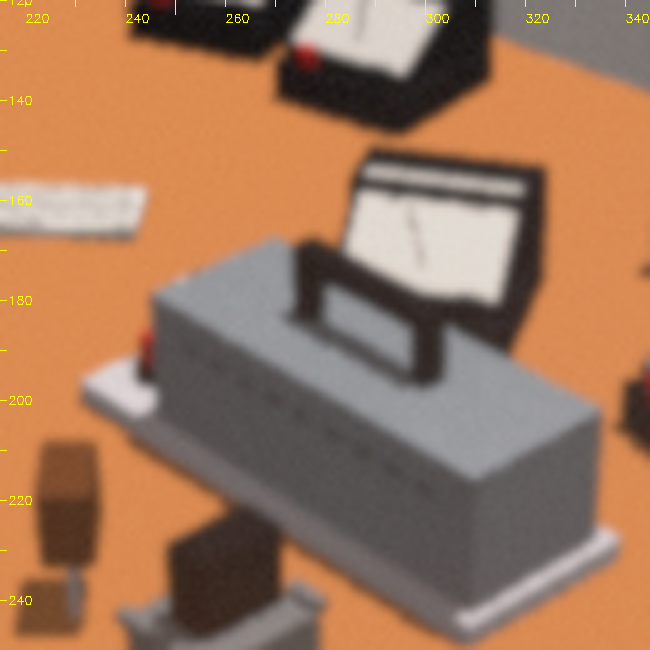

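View pics/t4.png

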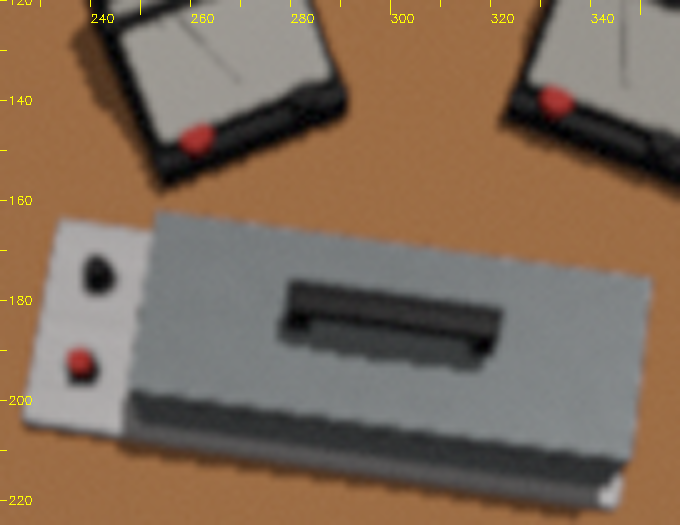

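The move calls were refused, and the pictures show the scene unchanged. I'll send one row with every field filled in.

>>> {"method": "play_rows", "body": {
  "series": [
    {"tx": 0.031, "ty": -0.053, "tz": 0.0, "turn": -0.117}
  ],
  "gripper": 1.0
}}

```text
time_s: 1.6
position: [0.282, 0.5299, 0.2924]
tcp_rot: [[0.52, 0.854, 0.001], [0.854, -0.52, 0.005], [0.004, -0.002, -1.0]]
force: [1.3, -0.8, -0.4]
opening: 1.003
```

>>> {"method": "play_rows", "body": {
  "series": [
    {"tx": 0.031, "ty": -0.053, "tz": 0, "turn": -0.117},
    {"tx": 0.031, "ty": -0.053, "tz": 0, "turn": -0.117},
    {"tx": 0.031, "ty": -0.053, "tz": 0, "turn": -0.117},
    {"tx": 0.031, "ty": -0.053, "tz": 0, "turn": -0.117},
    {"tx": 0.031, "ty": -0.053, "tz": 0, "turn": -0.117},
    {"tx": 0.031, "ty": -0.053, "tz": 0, "turn": -0.117},
    {"tx": 0.031, "ty": -0.053, "tz": 0, "turn": -0.117},
    {"tx": 0.031, "ty": -0.053, "tz": 0, "turn": -0.117},
    {"tx": 0.031, "ty": -0.053, "tz": 0, "turn": -0.117}
  ]
}}

```text
time_s: 2.5
position: [0.5075, 0.1431, 0.2926]
tcp_rot: [[0.996, -0.086, 0.001], [-0.086, -0.996, 0.0], [0.001, -0.0, -1.0]]
force: [1.3, 0.3, 0.0]
opening: 1.001
```

>>> {"method": "play_rows", "body": {
  "series": [
    {"tx": 0.031, "ty": -0.053, "tz": 0, "turn": 0},
    {"tx": 0.031, "ty": -0.053, "tz": 0, "turn": 0},
    {"tx": 0.031, "ty": -0.053, "tz": 0, "turn": 0},
    {"tx": 0.031, "ty": -0.053, "tz": 0, "turn": 0},
    {"tx": 0, "ty": 0, "tz": 0, "turn": 0},
    {"tx": 0, "ty": 0, "tz": 0, "turn": 0}
  ]
}}

```text
time_s: 3.1
position: [0.6061, -0.0259, 0.2919]
tcp_rot: [[0.996, -0.084, -0.001], [-0.084, -0.996, 0.001], [-0.001, -0.001, -1.0]]
force: [0.7, -0.9, 0.9]
opening: 0.998
```

```bash
cat >> h.py <<'E'
def st():
    x=bot.read_state(); print("t",round(x["time_s"],2),"pos",np.round(x["position"],4),"yaw",round(float(np.degrees(np.arctan2(x["tcp_rot"][1,0],x["tcp_rot"][0,0]))),2),"F",np.round(x["force"],1),"open",round(x["opening"]*87,1),"tilt",np.round(x["tcp_rot"][:2,2],4)); return x
E
python3 - <<'E'
from h import *
s=cap("side","5"); t=cap("top","5"); crop(s,215,80,345,230,"s5",4); crop(t,222,120,358,225,"t5",5); st()
E
```

```text
t 3.2 pos [ 0.605  -0.0238  0.2919] yaw -4.63 F [-0.6 -0.6 -0.8] open 87.0 tilt [-0.0016  0.0008]
```

View pics/s5.png

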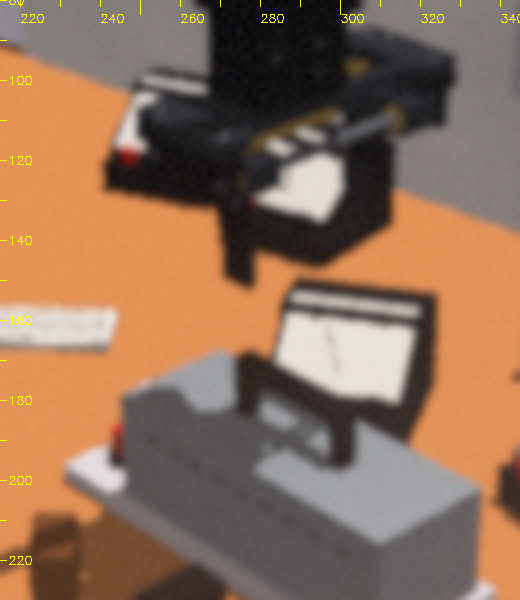

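View pics/t5.png

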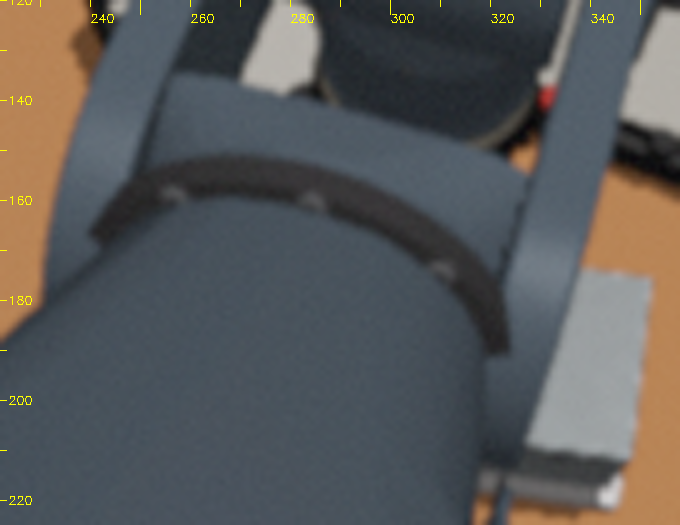

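>>> {"method": "play_rows", "body": {
  "series": [
    {"tx": 0, "ty": 0, "tz": -0.045, "turn": 0},
    {"tx": 0, "ty": 0, "tz": -0.045, "turn": 0},
    {"tx": 0, "ty": 0, "tz": -0.025, "turn": 0},
    {"tx": 0, "ty": 0, "tz": -0.025, "turn": 0},
    {"tx": 0, "ty": 0, "tz": 0, "turn": 0},
    {"tx": 0, "ty": 0, "tz": 0, "turn": 0}
  ]
}}

```text
time_s: 3.8
position: [0.6055, -0.0233, 0.1806]
tcp_rot: [[0.997, -0.079, -0.001], [-0.079, -0.997, 0.0], [-0.001, -0.0, -1.0]]
force: [0.2, -1.0, 0.8]
opening: 1.001
```

>>> {"method": "play_rows", "body": {
  "series": [
    {"tx": 0, "ty": 0, "tz": 0, "turn": 0},
    {"tx": 0, "ty": 0, "tz": 0, "turn": 0},
    {"tx": 0, "ty": 0, "tz": 0, "turn": 0},
    {"tx": 0, "ty": 0, "tz": 0, "turn": 0},
    {"tx": 0, "ty": 0, "tz": 0, "turn": 0},
    {"tx": 0, "ty": 0, "tz": 0, "turn": 0},
    {"tx": 0, "ty": 0, "tz": 0, "turn": 0},
    {"tx": 0, "ty": 0, "tz": 0, "turn": 0}
  ],
  "gripper": 0
}}

```text
time_s: 4.6
position: [0.6059, -0.0247, 0.1802]
tcp_rot: [[0.997, -0.081, -0.0], [-0.081, -0.997, 0.0], [-0.0, -0.0, -1.0]]
force: [-1.1, -0.5, -0.4]
opening: 0.357
```

```bash
python3 - <<'E'
from h import *
s=cap("side","6"); crop(s,215,80,345,230,"s6",4); st()
E
```

```text
t 4.65 pos [ 0.6059 -0.0247  0.1802] yaw -4.66 F [-0.2 -0.2  0.1] open 27.0 tilt [-0.0001  0.    ]
```

View pics/s6.png

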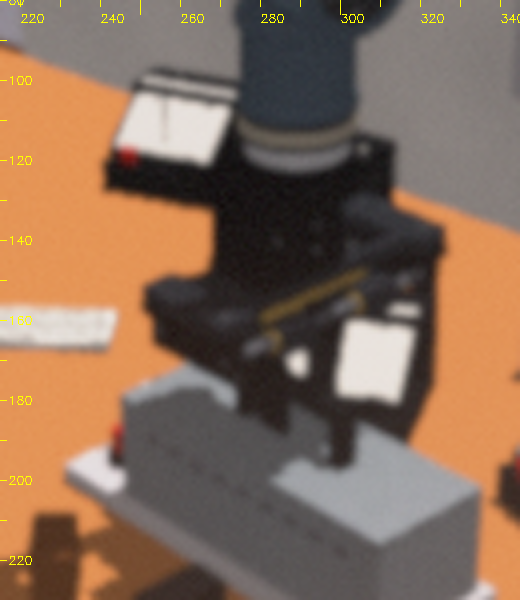

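>>> {"method": "play_rows", "body": {
  "series": [
    {"tx": 0, "ty": 0, "tz": 0, "turn": 0},
    {"tx": 0, "ty": 0, "tz": 0, "turn": 0},
    {"tx": 0, "ty": 0, "tz": 0, "turn": 0},
    {"tx": 0, "ty": 0, "tz": 0, "turn": 0},
    {"tx": 0, "ty": 0, "tz": 0, "turn": 0},
    {"tx": 0, "ty": 0, "tz": 0, "turn": 0}
  ]
}}

```text
time_s: 5.25
position: [0.6054, -0.0246, 0.1802]
tcp_rot: [[0.997, -0.081, -0.001], [-0.081, -0.997, 0.0], [-0.001, -0.0, -1.0]]
force: [-3.9, -0.9, 2.1]
opening: 0.177
```

>>> {"method": "play_rows", "body": {
  "series": [
    {"tx": 0, "ty": 0, "tz": 0.01, "turn": 0},
    {"tx": 0, "ty": 0, "tz": 0.02, "turn": 0},
    {"tx": 0, "ty": 0, "tz": 0.03, "turn": 0},
    {"tx": 0, "ty": 0, "tz": 0.03, "turn": 0},
    {"tx": 0, "ty": 0, "tz": 0.03, "turn": 0},
    {"tx": 0, "ty": 0, "tz": 0.02, "turn": 0},
    {"tx": 0, "ty": 0, "tz": 0.01, "turn": 0},
    {"tx": 0, "ty": 0, "tz": 0, "turn": 0}
  ]
}}

```text
time_s: 6.05
position: [0.6067, -0.0247, 0.3013]
tcp_rot: [[0.997, -0.081, 0.003], [-0.081, -0.997, -0.001], [0.003, 0.0, -1.0]]
force: [0.6, 0.4, -4.3]
opening: 0.174
```

```bash
python3 - <<'E'
from h import *
s=cap("side","7"); crop(s,185,80,345,240,"s7",4); st()
t=cap("top","7"); crop(t,200,120,358,300,"t7",4)
E
```

```text
t 6.1 pos [ 0.606  -0.0247  0.3001] yaw -4.66 F [ 0.3 -0.1 -4.6] open 15.6 tilt [ 0.0008 -0.    ]
```

View pics/s7.png

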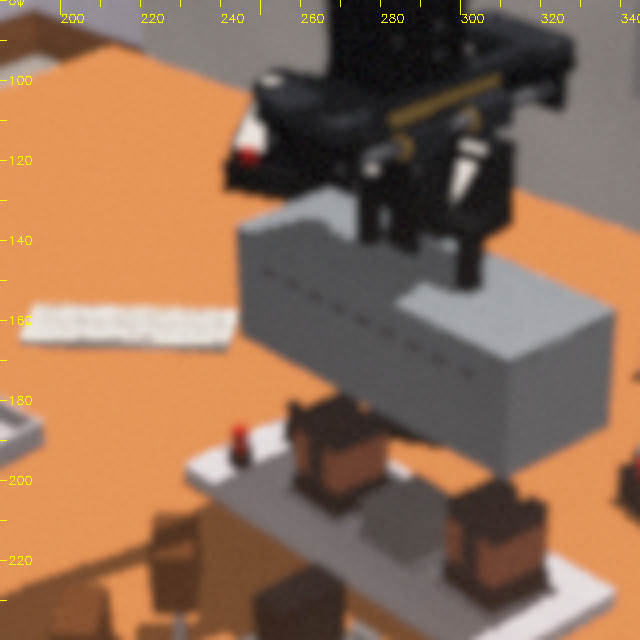

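The cover is off. Place 1 holds a choke, place 2 the grey blanking block (seen at (283,208) in the side view), and place 3 a choke. I'm carrying the cover to the mat.

>>> {"method": "play_rows", "body": {
  "series": [
    {"tx": -0.0065, "ty": -0.018, "tz": 0, "turn": -0.0046},
    {"tx": -0.013, "ty": -0.0355, "tz": 0, "turn": -0.0046},
    {"tx": -0.0195, "ty": -0.053, "tz": 0, "turn": -0.0046},
    {"tx": -0.021, "ty": -0.0577, "tz": 0, "turn": -0.0046},
    {"tx": -0.021, "ty": -0.0577, "tz": 0, "turn": -0.0046},
    {"tx": -0.021, "ty": -0.0577, "tz": 0, "turn": -0.0046},
    {"tx": -0.021, "ty": -0.0577, "tz": 0, "turn": -0.0046},
    {"tx": -0.0195, "ty": -0.053, "tz": 0, "turn": -0.0046},
    {"tx": -0.013, "ty": -0.0355, "tz": 0, "turn": -0.0046},
    {"tx": -0.0065, "ty": -0.018, "tz": 0, "turn": -0.0046}
  ]
}}

```text
time_s: 7.15
position: [0.474, -0.3833, 0.2991]
tcp_rot: [[0.991, -0.133, -0.002], [-0.133, -0.991, -0.0], [-0.002, 0.001, -1.0]]
force: [0.4, -0.2, -4.6]
opening: 0.179
```

>>> {"method": "play_rows", "body": {
  "series": [
    {"tx": 0, "ty": 0, "tz": -0.01, "turn": 0},
    {"tx": 0, "ty": 0, "tz": -0.03, "turn": 0},
    {"tx": 0, "ty": 0, "tz": -0.04, "turn": 0},
    {"tx": 0, "ty": 0, "tz": -0.03, "turn": 0},
    {"tx": 0, "ty": 0, "tz": -0.02, "turn": 0},
    {"tx": 0, "ty": 0, "tz": -0.015, "turn": 0},
    {"tx": 0, "ty": 0, "tz": 0, "turn": 0},
    {"tx": 0, "ty": 0, "tz": 0, "turn": 0}
  ]
}}

```text
time_s: 7.95
position: [0.4768, -0.379, 0.1843]
tcp_rot: [[0.992, -0.128, 0.0], [-0.128, -0.992, 0.0], [0.0, -0.0, -1.0]]
force: [-0.2, -0.9, -3.0]
opening: 0.175
```

```bash
python3 - <<'E'
from h import *
s=cap("side","8"); crop(s,285,150,465,370,"s8",3); st()
t=cap("top","8"); crop(t,200,150,500,320,"t8",2)
crop(t,222,155,358,225,"bank8",s=5)
E
```

```text
t 8.0 pos [ 0.477  -0.3796  0.185 ] yaw -7.37 F [ 0.7  0.1 -4.1] open 15.6 tilt [ 0.0011 -0.001 ]
```

View pics/s8.png

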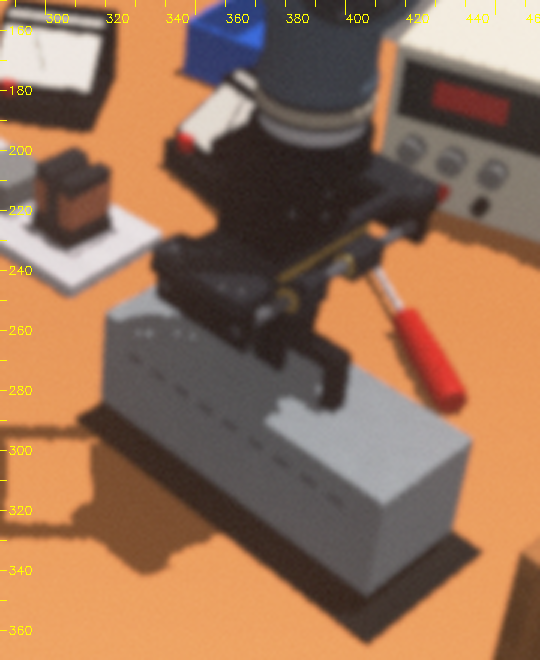

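View pics/bank8.png

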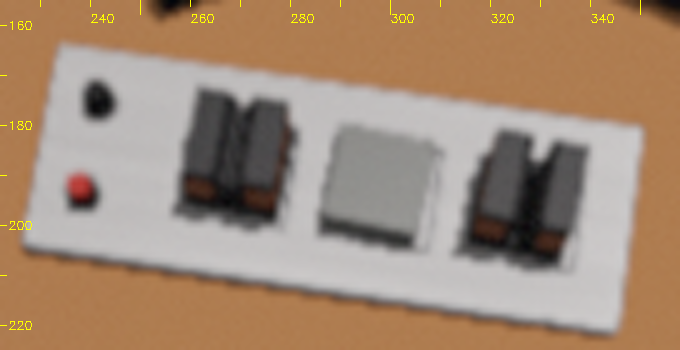

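>>> {"method": "play_rows", "body": {
  "series": [
    {"tx": 0, "ty": 0, "tz": -0.01, "turn": 0},
    {"tx": 0, "ty": 0, "tz": -0.0075, "turn": 0},
    {"tx": 0, "ty": 0, "tz": -0.002, "turn": 0},
    {"tx": 0, "ty": 0, "tz": -0.002, "turn": 0},
    {"tx": 0, "ty": 0, "tz": 0, "turn": 0},
    {"tx": 0, "ty": 0, "tz": 0, "turn": 0}
  ]
}}

```text
time_s: 8.65
position: [0.4759, -0.3793, 0.168]
tcp_rot: [[0.992, -0.129, -0.001], [-0.129, -0.992, 0.001], [-0.001, -0.001, -1.0]]
force: [-3.5, 2.4, 6.5]
opening: 0.178
```

Contact: force went from -4 N to +6.5 N. Releasing.

>>> {"method": "play_rows", "body": {
  "series": [
    {"tx": 0, "ty": 0, "tz": 0, "turn": 0},
    {"tx": 0, "ty": 0, "tz": 0, "turn": 0},
    {"tx": 0, "ty": 0, "tz": 0, "turn": 0},
    {"tx": 0, "ty": 0, "tz": 0, "turn": 0},
    {"tx": 0, "ty": 0, "tz": 0, "turn": 0},
    {"tx": 0, "ty": 0, "tz": 0, "turn": 0},
    {"tx": 0, "ty": 0, "tz": 0, "turn": 0},
    {"tx": 0, "ty": 0, "tz": 0.03, "turn": 0},
    {"tx": 0, "ty": 0, "tz": 0.05, "turn": 0},
    {"tx": 0, "ty": 0, "tz": 0.05, "turn": 0}
  ],
  "gripper": 0.7
}}

```text
time_s: 9.65
position: [0.4759, -0.3794, 0.2714]
tcp_rot: [[0.992, -0.129, -0.001], [-0.129, -0.992, 0.002], [-0.002, -0.002, -1.0]]
force: [1.5, -0.2, 0.3]
opening: 0.698
```

```bash
python3 - <<'E'
from fit import *
np.set_printoptions(precision=4,suppress=True)
st()
t=cap("top","9"); s=cap("side","9"); 
crop(s,210,160,345,270,"bs9",s=5); crop(s,285,150,465,370,"s9",3); crop(t,295,235,345,285,"st9",s=11); crop(s,225,210,290,280,"sst9",8)
E
```

```text
t 9.65 pos [ 0.4759 -0.3794  0.2714] yaw -7.42 F [ 1.5 -0.2  0.3] open 60.7 tilt [-0.0014  0.0017]
```

View pics/bs9.png

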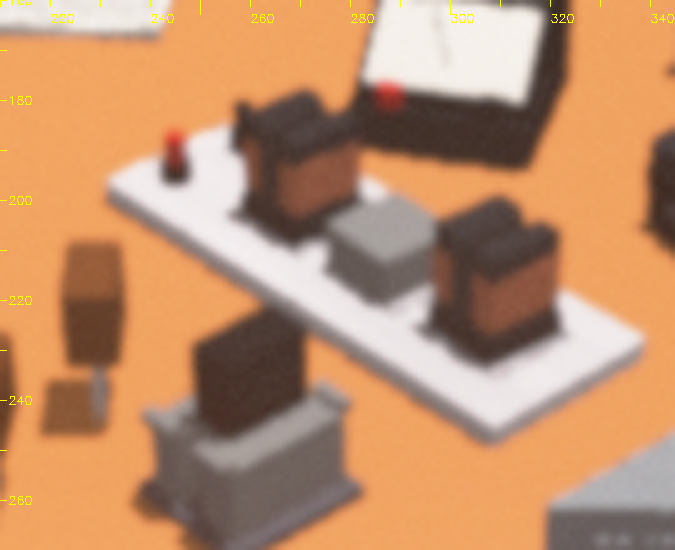

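View pics/s9.png

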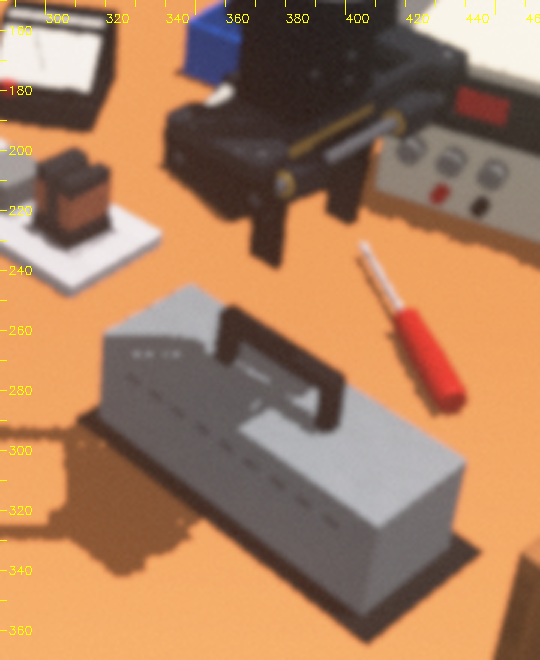

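View pics/sst9.png

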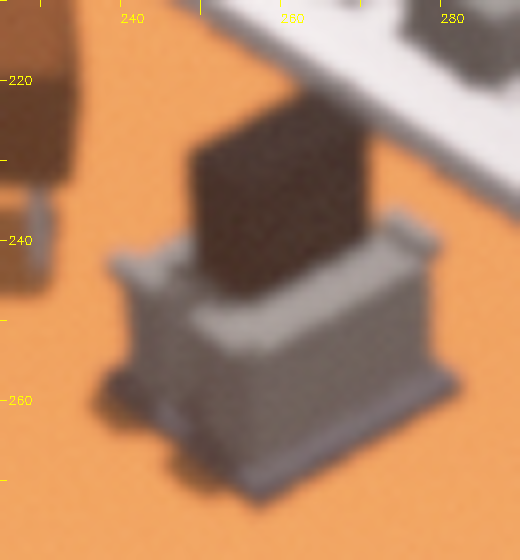

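```bash
python3 - <<'E'
from fit import *
np.set_printoptions(precision=4,suppress=True)
t=cap("top","10"); s=cap("side","10")
B=[]
d=.026
bt=[(t,(.055,.155+d,.015),(234.4,163.6)),(t,(.055,-.155+d,.015),(350.6,180.4)),(t,(-.055,-.155+d,.015),(345.6,221.4)),(t,(-.055,.155+d,.015),(226.4,204.4))]
bs=[(s,(-.055,.155+d,.015),(231.4,196.4)),(s,(-.055,-.155+d,.015),(308,246)),(s,(.055,-.155+d,.015),(339,228))]
for n,o in(("t",bt),("s",bs),("both",bt+bs)):
    q,r=fit(o,[.6,0,-.1]); print("bank",n,q,np.degrees(q[2]),np.abs(r).max()); 
Q=q
c1=[(t,(.022,.023,.079),(262,172.6)),(t,(.022,-.023,.079),(279.6,175.4)),(t,(-.022,.023,.079),(258.8,190.6)),(t,(-.022,-.023,.079),(276.4,192.4))]
c3=[(t,(.022,.023,.079),(322,181)),(t,(.022,-.023,.079),(339.6,184)),(t,(-.022,.023,.079),(318.6,198.6)),(t,(-.022,-.023,.079),(334.8,201))]
def loc(q,x): 
    c,s_=np.cos(q[2]),np.sin(q[2]); return np.array([q[0]+c*x[0]-s_*x[1],q[1]+s_*x[0]+c*x[1]])
print("place1",loc(Q,(0,.075)),"place3",loc(Q,(0,-.075)))
C=[]
for o in(c1,c3):
    q,r=fit(o,[.6,0,-.1]); print("choke",q,np.degrees(q[2])); print(np.abs(r).max()); C.append(q)
gt=[(t,(.025,.014,.095),(317.9,246.4)),(t,(.025,-.014,.095),(328.8,247.9)),(t,(-.025,-.014,.095),(325.9,268.0))]
gs=[(s,(-.025,.014,.095),(248.5,229.4)),(s,(-.025,-.014,.05),(255,247.3)),(s,(.025,-.014,.05),(271,239.8)),(s,(.025,-.014,.095),(271,226.3)),(s,(-.04,-.0375,0),(257.5,272.9)),(s,(.04,-.0375,0),(282.5,258))]
for o in(gt,gs,gt+gs):
    q,r=fit(o,[.4,-.1,-.1]); print("gauge",q,np.degrees(q[2]),np.abs(r).max())
G=q
for p,n in((t,"top"),(s,"side")):
    k=5 if n=="top" else 6
    u0,v0,u1,v1=(215,155,360,285) if n=="top" else (225,160,345,270)
    im=cv2.resize(p["pixels"][v0:v1,u0:u1],None,fx=k,fy=k,interpolation=cv2.INTER_CUBIC)
    L=[(box(*Q,.11,.31,0,.015,0,d),(0,255,0)),(box(*G,.05,.028,.05,.095),(0,255,0)),(box(*G,.08,.075,.0,.008),(255,0,255))]
    for o in(.075,-.075): L+=[(box(*Q,.044,.046,.029,.079,0,o),(0,0,255))]
    for B,c in L: draw(p,im,B,c,u0,v0,k)
    cv2.imwrite(f"pics/ov3_{n}.png",im)
E
```

```text
bank t [ 0.6067 -0.0229 -0.0865] -4.953713890726349 0.6945540386469418
bank s [ 0.6049 -0.0219 -0.0986] -5.648079590230949 0.3310588747408474
bank both [ 0.6059 -0.0224 -0.0912] -5.225573328913078 0.8502233500557281
place1 [0.6127 0.0523] place3 [ 0.5991 -0.097 ]
choke [ 0.6135  0.0519 -0.0882] -5.054530581447431
0.7468583150638324
choke [ 0.6012 -0.0942 -0.1245] -7.1325519640700525
2.107352809424185
gauge [ 0.4386 -0.0821 -0.1062] -6.085703177271079 1.180097612587474
gauge [ 0.4386 -0.0783 -0.0803] -4.599883604083011 1.9609636115270064
gauge [ 0.438  -0.0803 -0.0939] -5.377542134573706 2.0351539310182716
```

View pics/ov3_top.png

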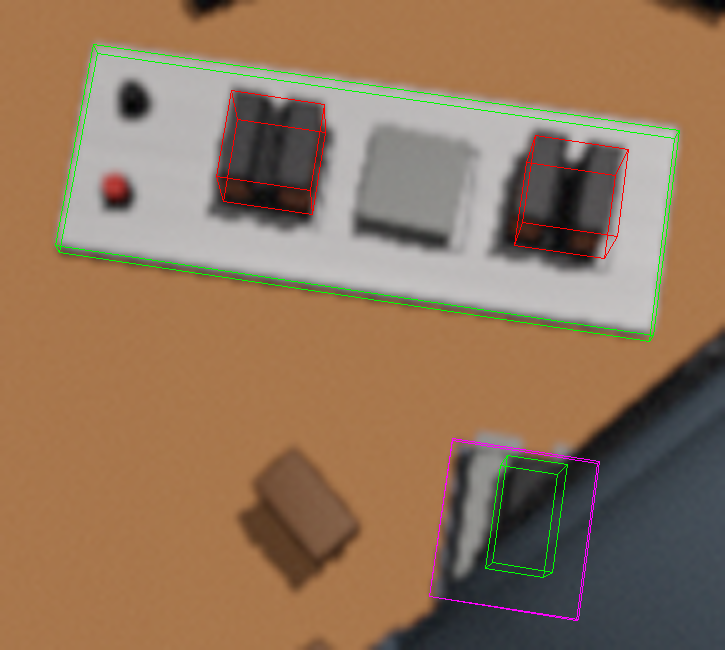

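View pics/ov3_side.png

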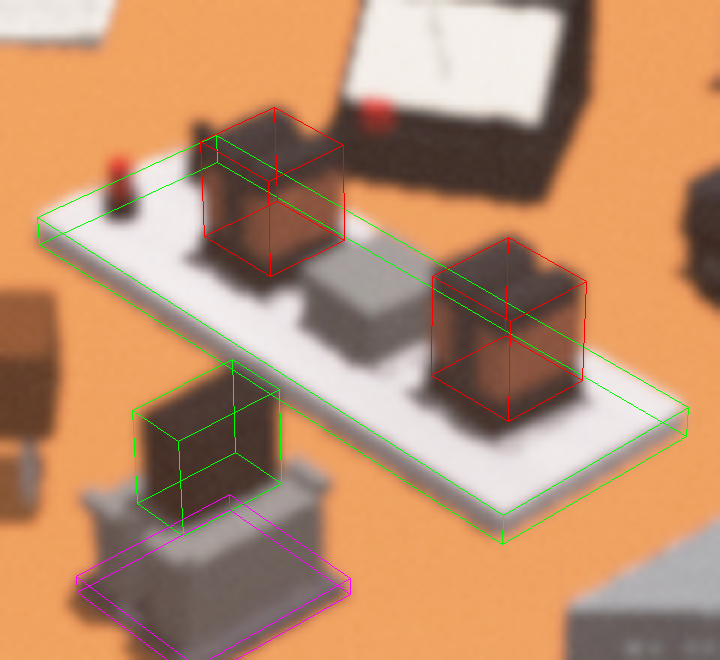

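The cover stands upright on the mat. Next is the gauge, gripped with the jaws across its 28 mm side.

>>> {"method": "play_rows", "body": {
  "series": [
    {"tx": -0.0047, "ty": 0.0373, "tz": 0, "turn": -0.1335},
    {"tx": -0.0047, "ty": 0.0373, "tz": 0, "turn": -0.1335},
    {"tx": -0.0047, "ty": 0.0373, "tz": 0, "turn": -0.1335},
    {"tx": -0.0047, "ty": 0.0373, "tz": 0, "turn": -0.1335},
    {"tx": -0.0047, "ty": 0.0373, "tz": 0, "turn": -0.1335},
    {"tx": -0.0047, "ty": 0.0373, "tz": 0, "turn": -0.1335},
    {"tx": -0.0047, "ty": 0.0373, "tz": 0, "turn": -0.1335},
    {"tx": -0.0047, "ty": 0.0373, "tz": 0, "turn": -0.1335},
    {"tx": -0.0047, "ty": 0.0373, "tz": 0, "turn": -0.1335},
    {"tx": -0.0047, "ty": 0.0373, "tz": 0, "turn": -0.1335}
  ]
}}

```text
time_s: 10.85
position: [0.4373, -0.0797, 0.2695]
tcp_rot: [[0.037, -0.999, -0.004], [-0.999, -0.037, 0.002], [-0.002, 0.004, -1.0]]
force: [0.2, 0.0, 0.8]
opening: 0.699
```

>>> {"method": "play_rows", "body": {
  "series": [
    {"tx": 0, "ty": 0, "tz": -0.03, "turn": -0.1335},
    {"tx": 0, "ty": 0, "tz": -0.04, "turn": 0},
    {"tx": 0, "ty": 0, "tz": -0.03, "turn": 0},
    {"tx": 0, "ty": 0, "tz": 0, "turn": 0},
    {"tx": 0, "ty": 0, "tz": 0, "turn": 0}
  ]
}}

```text
time_s: 11.35
position: [0.438, -0.081, 0.1902]
tcp_rot: [[-0.096, -0.995, -0.003], [-0.995, 0.096, 0.001], [-0.001, 0.003, -1.0]]
force: [0.0, 0.7, -0.1]
opening: 0.7
```

```bash
python3 - <<'E'
from h import *
s=cap("side","11"); crop(s,205,150,335,280,"s11",5); st()
t=cap("top","11"); crop(t,220,150,500,300,"t11",2)
E
```

```text
t 11.4 pos [ 0.4386 -0.0813  0.191 ] yaw -95.53 F [ 0.7 -0.3  0.5] open 60.9 tilt [-0.0007  0.0003]
```

View pics/s11.png

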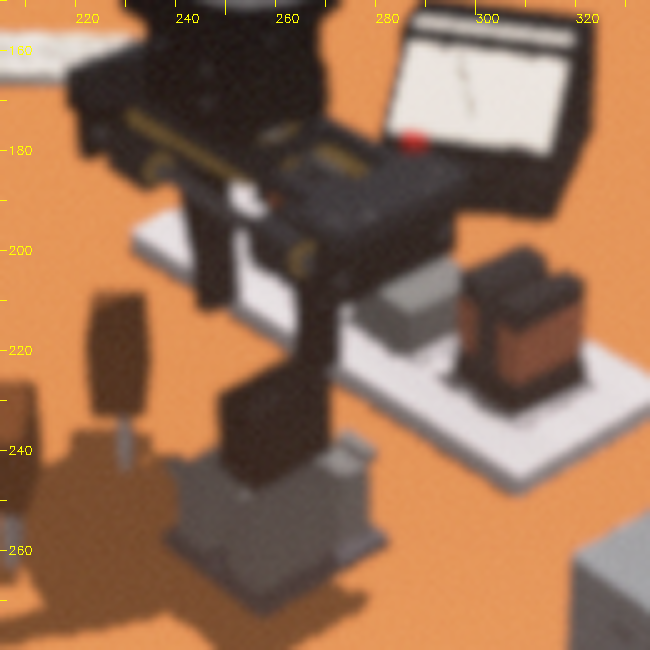

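View pics/t11.png

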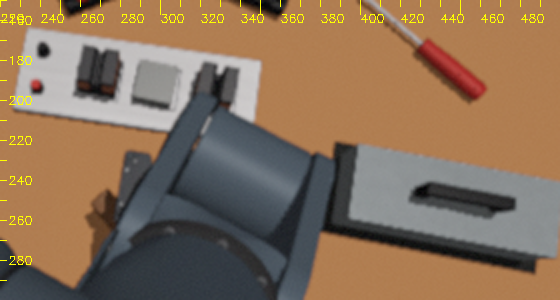

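>>> {"method": "play_rows", "body": {
  "series": [
    {"tx": 0, "ty": 0, "tz": -0.035, "turn": 0},
    {"tx": 0, "ty": 0, "tz": -0.028, "turn": 0},
    {"tx": 0, "ty": 0, "tz": -0.015, "turn": 0},
    {"tx": 0, "ty": 0, "tz": 0, "turn": 0},
    {"tx": 0, "ty": 0, "tz": 0, "turn": 0}
  ]
}}

```text
time_s: 11.95
position: [0.4393, -0.0816, 0.1295]
tcp_rot: [[-0.096, -0.995, 0.002], [-0.995, 0.096, -0.001], [0.001, -0.002, -1.0]]
force: [1.1, 0.1, -0.7]
opening: 0.699
```

>>> {"method": "play_rows", "body": {
  "series": [
    {"tx": 0, "ty": 0, "tz": 0, "turn": 0},
    {"tx": 0, "ty": 0, "tz": 0, "turn": 0},
    {"tx": 0, "ty": 0, "tz": 0, "turn": 0},
    {"tx": 0, "ty": 0, "tz": 0, "turn": 0},
    {"tx": 0, "ty": 0, "tz": 0, "turn": 0},
    {"tx": 0, "ty": 0, "tz": 0, "turn": 0},
    {"tx": 0, "ty": 0, "tz": 0, "turn": 0},
    {"tx": 0, "ty": 0, "tz": 0, "turn": 0}
  ],
  "gripper": 0
}}

```text
time_s: 12.75
position: [0.4389, -0.0815, 0.1288]
tcp_rot: [[-0.096, -0.995, 0.001], [-0.995, 0.096, -0.0], [0.0, -0.001, -1.0]]
force: [-0.0, -1.5, 4.4]
opening: 0.322
```

```bash
python3 - <<'E'
from h import *
s=cap("side","12"); crop(s,205,150,335,280,"s12",5); st()
E
```

```text
t 12.8 pos [ 0.4388 -0.0815  0.1288] yaw -95.52 F [-1.1 -0.7  4.4] open 27.5 tilt [ 0.0005 -0.0004]
```

View pics/s12.png

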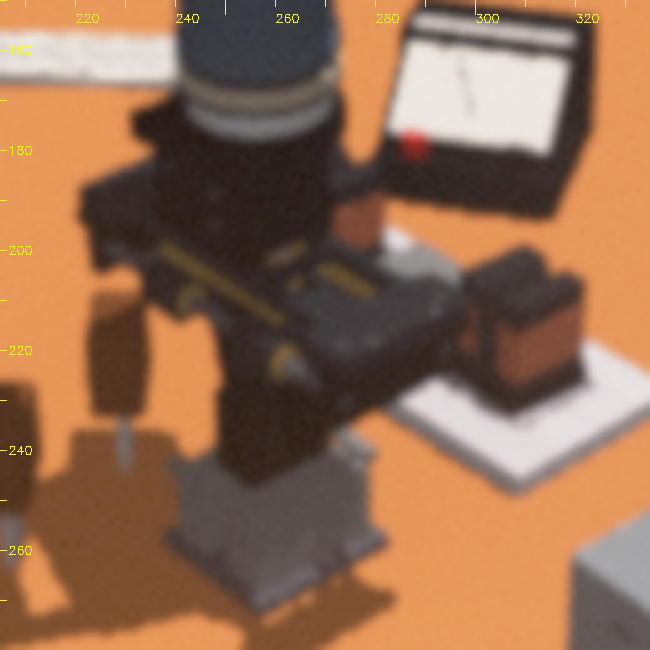

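```bash
python3 - <<'E'
from h import *
t=cap("top","13"); im0=cv2.imread("pics/top_8.png")
crop(dict(pixels=im0),252,165,288,205,"c1z",14); crop(dict(pixels=im0),310,175,346,215,"c3z",14)
for n,u0,v0,(x,y,a) in(("c1z",252,165,(.6135,.0521,-.0900)),("c3z",310,175,(.5998,-.0960,-.09))):
    im=cv2.imread(f"pics/{n}.png")
    draw(t,im,box(x,y,a,.044,.046,.079,.079),(0,255,0),u0,v0,14); draw(t,im,box(x,y,a,.044,.0155,.079,.079),(0,0,255),u0,v0,14)
    draw(t,im,box(x,y,a,.05,.05,.015,.029),(255,0,255),u0,v0,14)
    cv2.imwrite(f"pics/{n}o.png",im)
E
```

```text
(no output)
```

View pics/c1zo.png

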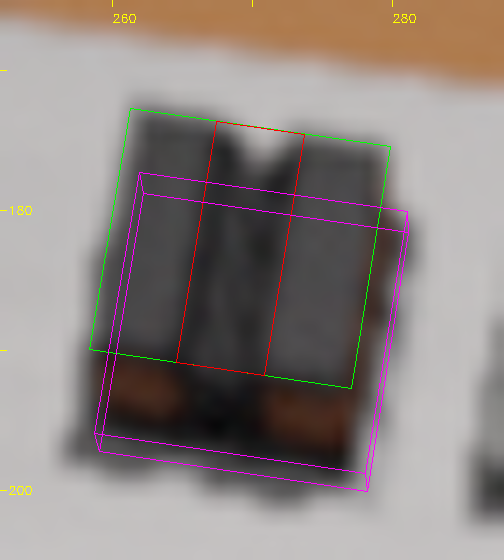

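View pics/c3zo.png

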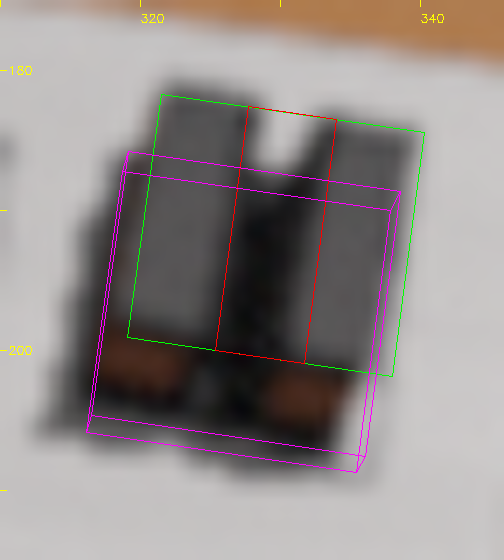

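>>> {"method": "play_rows", "body": {
  "series": [
    {"tx": 0, "ty": 0, "tz": 0.01, "turn": 0},
    {"tx": 0, "ty": 0, "tz": 0.03, "turn": 0},
    {"tx": 0, "ty": 0, "tz": 0.045, "turn": 0},
    {"tx": 0, "ty": 0, "tz": 0.04, "turn": 0},
    {"tx": 0, "ty": 0, "tz": 0.014, "turn": 0}
  ]
}}

```text
time_s: 13.35
position: [0.4394, -0.0814, 0.2426]
tcp_rot: [[-0.096, -0.995, 0.004], [-0.995, 0.096, -0.002], [0.001, -0.004, -1.0]]
force: [0.5, -1.7, -0.9]
opening: 0.32
```

>>> {"method": "play_rows", "body": {
  "series": [
    {"tx": 0.0218, "ty": 0.0167, "tz": 0, "turn": 0},
    {"tx": 0.0327, "ty": 0.025, "tz": 0, "turn": 0},
    {"tx": 0.0436, "ty": 0.0334, "tz": 0, "turn": 0},
    {"tx": 0.0436, "ty": 0.0334, "tz": 0, "turn": 0},
    {"tx": 0.0327, "ty": 0.025, "tz": 0, "turn": 0},
    {"tx": 0.0218, "ty": 0.0167, "tz": 0, "turn": 0},
    {"tx": 0.0216, "ty": 0.0168, "tz": 0, "turn": 0},
    {"tx": 0, "ty": 0, "tz": 0, "turn": 0},
    {"tx": 0, "ty": 0, "tz": 0, "turn": 0},
    {"tx": 0, "ty": 0, "tz": 0, "turn": 0}
  ]
}}

```text
time_s: 14.35
position: [0.6116, 0.052, 0.2394]
tcp_rot: [[-0.097, -0.995, -0.003], [-0.995, 0.097, 0.0], [0.0, 0.003, -1.0]]
force: [-0.7, -0.5, -1.0]
opening: 0.317
```

```bash
python3 - <<'E'
from h import *
s=cap("side","14"); crop(s,205,120,335,250,"s14",5); x=st()
im=cv2.imread("pics/s14.png"); P=x["position"]; a=np.radians(-95.5+90)
draw(s,im,box(P[0],P[1],a,.024,.0045,P[2]-.1188,P[2]-.0788),(0,255,0),205,120,5)
draw(s,im,box(P[0],P[1],a,.05,.028,P[2]-.0788,P[2]-.0338),(0,255,0),205,120,5)
draw(s,im,box(.613,.0521,a,.044,.046,.079,.079),(255,0,255),205,120,5)
cv2.imwrite("pics/s14.png",im)
E
```

```text
t 14.4 pos [0.6117 0.0518 0.2396] yaw -95.57 F [ 0.4 -0.1 -0.6] open 27.8 tilt [-0.002  0.   ]
```

View pics/s14.png

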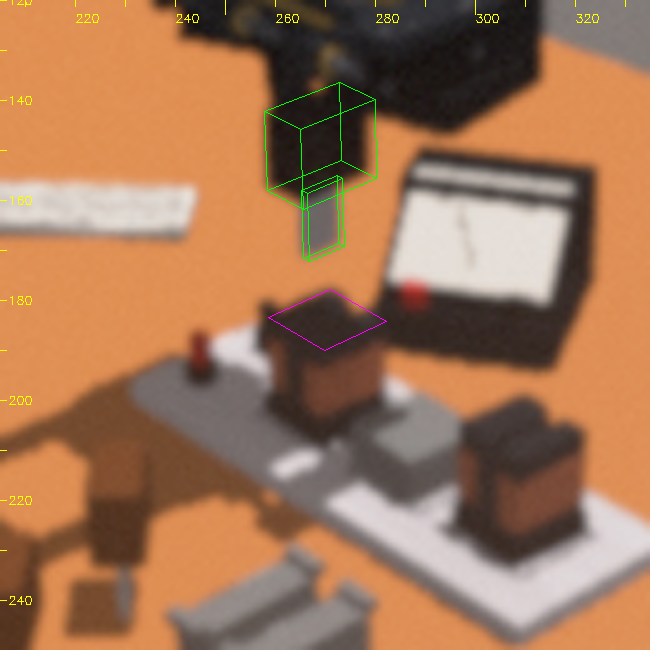

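>>> {"method": "play_rows", "body": {
  "series": [
    {"tx": 0, "ty": 0, "tz": -0.025, "turn": 0},
    {"tx": 0, "ty": 0, "tz": -0.02, "turn": 0},
    {"tx": 0, "ty": 0, "tz": -0.007, "turn": 0},
    {"tx": 0, "ty": 0, "tz": -0.0035, "turn": 0},
    {"tx": 0, "ty": 0, "tz": 0, "turn": 0},
    {"tx": 0, "ty": 0, "tz": 0, "turn": 0}
  ]
}}

```text
time_s: 15.0
position: [0.6133, 0.0521, 0.1962]
tcp_rot: [[-0.096, -0.995, 0.001], [-0.995, 0.096, -0.0], [0.0, -0.001, -1.0]]
force: [0.3, -1.3, -1.2]
opening: 0.319
```

```bash
python3 - <<'E'
from h import *
s=cap("side","15"); crop(s,235,130,315,220,"s15",7); x=st()
E
```

```text
t 15.05 pos [0.6134 0.0522 0.1963] yaw -95.53 F [-0.3 -0.1 -2.4] open 27.7 tilt [ 0.0016 -0.0002]
```

View pics/s15.png

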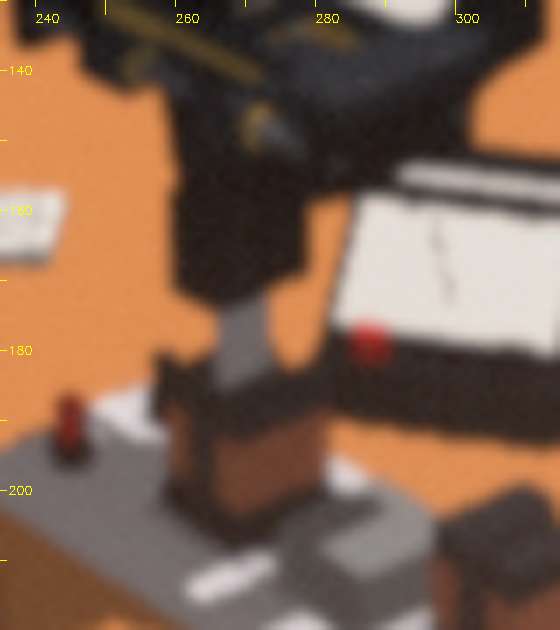

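>>> {"method": "play_rows", "body": {
  "series": [
    {"tx": 0, "ty": 0, "tz": -0.003, "turn": 0},
    {"tx": 0, "ty": 0, "tz": 0, "turn": 0},
    {"tx": 0, "ty": 0, "tz": -0.002, "turn": 0},
    {"tx": 0, "ty": 0, "tz": 0, "turn": 0},
    {"tx": 0, "ty": 0, "tz": 0, "turn": 0}
  ]
}}

```text
time_s: 15.55
position: [0.6129, 0.0523, 0.1914]
tcp_rot: [[-0.096, -0.995, -0.0], [-0.995, 0.096, 0.0], [0.0, 0.0, -1.0]]
force: [-0.3, 0.8, -2.3]
opening: 0.32
```

>>> {"method": "play_rows", "body": {
  "series": [
    {"tx": 0, "ty": 0, "tz": -0.0025, "turn": 0},
    {"tx": 0, "ty": 0, "tz": 0, "turn": 0},
    {"tx": 0, "ty": 0, "tz": 0, "turn": 0}
  ]
}}

```text
time_s: 15.85
position: [0.6129, 0.0523, 0.1893]
tcp_rot: [[-0.096, -0.995, -0.0], [-0.995, 0.096, 0.0], [0.0, 0.0, -1.0]]
force: [0.3, -0.2, -0.2]
opening: 0.318
```

>>> {"method": "play_rows", "body": {
  "series": [
    {"tx": 0, "ty": 0, "tz": -0.0025, "turn": 0},
    {"tx": 0, "ty": 0, "tz": 0, "turn": 0},
    {"tx": 0, "ty": 0, "tz": 0, "turn": 0}
  ]
}}

```text
time_s: 16.15
position: [0.6129, 0.0523, 0.1874]
tcp_rot: [[-0.096, -0.995, -0.0], [-0.995, 0.096, 0.0], [-0.0, 0.0, -1.0]]
force: [0.4, 0.0, -1.5]
opening: 0.318
```

>>> {"method": "play_rows", "body": {
  "series": [
    {"tx": 0, "ty": 0, "tz": -0.0025, "turn": 0},
    {"tx": 0, "ty": 0, "tz": 0, "turn": 0},
    {"tx": 0, "ty": 0, "tz": 0, "turn": 0}
  ]
}}

```text
time_s: 16.45
position: [0.6129, 0.0523, 0.1853]
tcp_rot: [[-0.096, -0.995, -0.0], [-0.995, 0.096, 0.0], [-0.0, 0.0, -1.0]]
force: [0.2, -0.0, -0.6]
opening: 0.318
```

>>> {"method": "play_rows", "body": {
  "series": [
    {"tx": 0, "ty": 0, "tz": -0.0025, "turn": 0},
    {"tx": 0, "ty": 0, "tz": 0, "turn": 0},
    {"tx": 0, "ty": 0, "tz": 0, "turn": 0}
  ]
}}

```text
time_s: 16.75
position: [0.6132, 0.0523, 0.1839]
tcp_rot: [[-0.096, -0.995, 0.001], [-0.995, 0.096, -0.0], [0.0, -0.001, -1.0]]
force: [0.3, 0.3, 1.2]
opening: 0.319
```

>>> {"method": "play_rows", "body": {
  "series": [
    {"tx": 0, "ty": 0, "tz": -0.0015, "turn": 0},
    {"tx": 0, "ty": 0, "tz": 0, "turn": 0},
    {"tx": 0, "ty": 0, "tz": 0, "turn": 0}
  ]
}}

```text
time_s: 17.05
position: [0.6132, 0.0523, 0.1838]
tcp_rot: [[-0.096, -0.995, 0.001], [-0.995, 0.096, -0.0], [0.0, -0.001, -1.0]]
force: [-2.2, 0.1, 8.5]
opening: 0.321
```

Place 1 jams at about 14 mm with 10 N, so that choke is bad. I'll hold briefly, then raise.

>>> {"method": "play_rows", "body": {
  "series": [
    {"tx": 0, "ty": 0, "tz": 0, "turn": 0},
    {"tx": 0, "ty": 0, "tz": 0, "turn": 0},
    {"tx": 0, "ty": 0, "tz": 0, "turn": 0}
  ]
}}

```text
time_s: 17.35
position: [0.6133, 0.0523, 0.1838]
tcp_rot: [[-0.096, -0.995, 0.001], [-0.995, 0.096, -0.0], [0.0, -0.001, -1.0]]
force: [-2.0, -0.3, 8.1]
opening: 0.32
```

```bash
python3 - <<'E'
from h import *
s=cap("side","16"); crop(s,235,130,315,220,"s16",7); x=st()
E
```

```text
t 17.4 pos [0.6133 0.0522 0.1838] yaw -95.52 F [-1.5  0.3  7.3] open 27.8 tilt [ 0.0014 -0.0002]
```

View pics/s16.png

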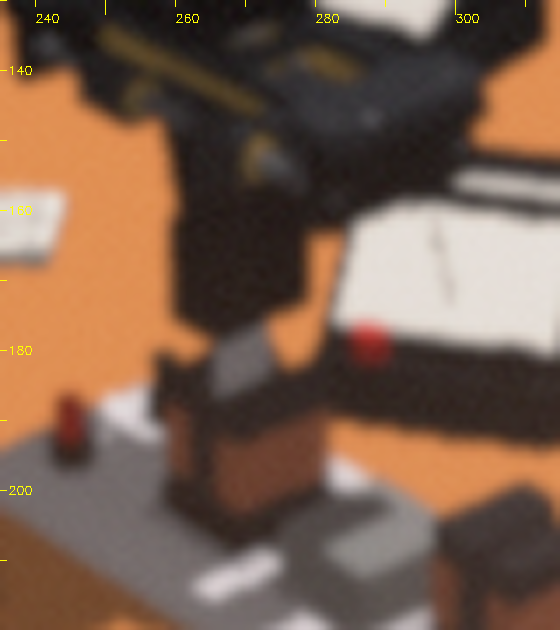

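>>> {"method": "play_rows", "body": {
  "series": [
    {"tx": 0, "ty": 0, "tz": 0.01, "turn": 0},
    {"tx": 0, "ty": 0, "tz": 0.03, "turn": 0},
    {"tx": 0, "ty": 0, "tz": 0.03, "turn": 0},
    {"tx": 0, "ty": 0, "tz": 0, "turn": 0},
    {"tx": -0.003, "ty": -0.025, "tz": 0, "turn": -0.005},
    {"tx": -0.005, "ty": -0.05, "tz": 0, "turn": -0.005},
    {"tx": -0.005, "ty": -0.06, "tz": 0, "turn": -0.005},
    {"tx": -0.0035, "ty": -0.035, "tz": 0, "turn": -0.005},
    {"tx": -0.0015, "ty": -0.0145, "tz": 0, "turn": -0.005},
    {"tx": 0, "ty": 0, "tz": 0, "turn": 0}
  ]
}}

```text
time_s: 18.4
position: [0.598, -0.0966, 0.2371]
tcp_rot: [[-0.125, -0.992, -0.002], [-0.992, 0.125, 0.001], [-0.001, 0.002, -1.0]]
force: [0.3, 0.6, -1.6]
opening: 0.32
```

>>> {"method": "play_rows", "body": {
  "series": [
    {"tx": 0, "ty": 0, "tz": 0, "turn": 0},
    {"tx": 0, "ty": 0, "tz": 0, "turn": 0}
  ]
}}

```text
time_s: 18.6
position: [0.5984, -0.0936, 0.2379]
tcp_rot: [[-0.12, -0.993, -0.001], [-0.993, 0.12, 0.001], [-0.001, 0.001, -1.0]]
force: [0.4, 0.5, -1.7]
opening: 0.318
```

```bash
python3 - <<'E'
from h import *
s=cap("side","17"); crop(s,235,120,345,250,"s17",5); x=st()
t=cap("top","17"); crop(t,222,145,358,225,"t17",5)
im=cv2.imread("pics/s17.png"); P=x["position"]; a=np.radians(-97+90)
draw(s,im,box(P[0],P[1],a,.024,.0045,P[2]-.1188,P[2]-.0788),(0,255,0),235,120,5)
draw(s,im,box(.599,-.0953,a,.044,.046,.079,.079),(255,0,255),235,120,5)
draw(s,im,box(.599,-.0953,a,.044,.0155,.079,.079),(255,0,255),235,120,5)
cv2.imwrite("pics/s17.png",im)
E
```

```text
t 18.65 pos [ 0.5985 -0.0936  0.238 ] yaw -96.91 F [-0.2 -0.2 -2. ] open 27.8 tilt [-0.0005  0.0006]
```

View pics/s17.png

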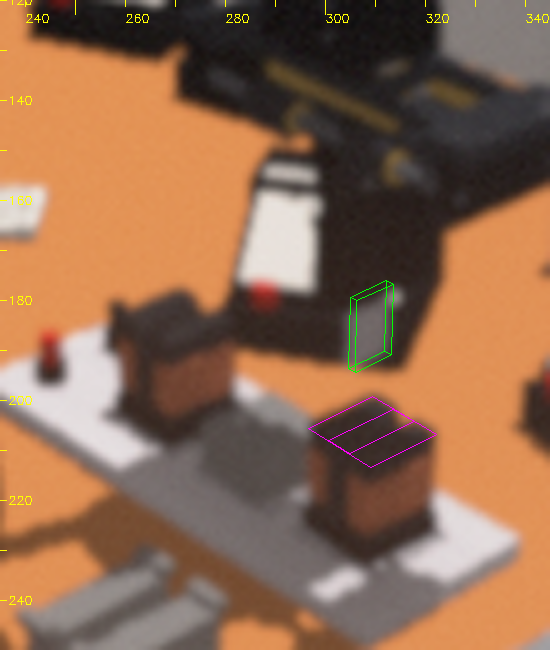

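View pics/t17.png

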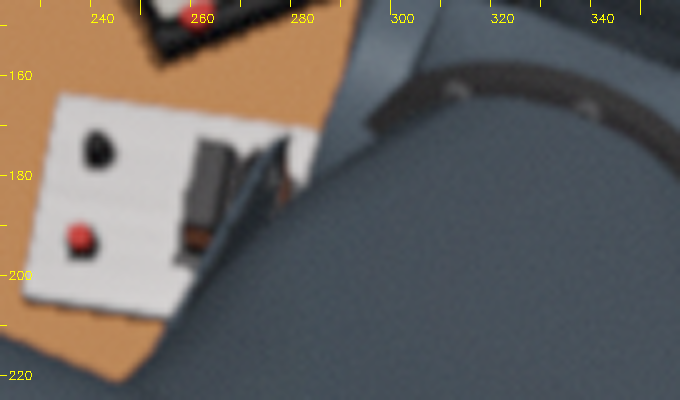

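>>> {"method": "play_rows", "body": {
  "series": [
    {"tx": 0, "ty": 0, "tz": -0.025, "turn": 0},
    {"tx": 0, "ty": 0, "tz": -0.019, "turn": 0},
    {"tx": 0, "ty": 0, "tz": -0.005, "turn": 0},
    {"tx": 0, "ty": 0, "tz": 0, "turn": 0},
    {"tx": 0, "ty": 0, "tz": 0, "turn": 0}
  ]
}}

```text
time_s: 19.2
position: [0.5991, -0.095, 0.1997]
tcp_rot: [[-0.122, -0.993, 0.001], [-0.993, 0.122, -0.0], [0.0, -0.001, -1.0]]
force: [0.1, -0.1, -0.3]
opening: 0.322
```

```bash
python3 - <<'E'
from h import *
s=cap("side","18"); crop(s,275,150,345,240,"s18",7); x=st()
P=x["position"]; a=np.radians(-97+90)
im=cv2.imread("pics/s18.png")
draw(s,im,box(P[0],P[1],a,.024,.0045,P[2]-.1188,P[2]-.0788),(0,255,0),275,150,7)
cv2.imwrite("pics/s18.png",im)
E
```

```text
t 19.25 pos [ 0.5992 -0.0952  0.1999] yaw -97.0 F [-0.2  0.2 -0.7] open 27.8 tilt [ 0.0018 -0.0006]
```

View pics/s18.png

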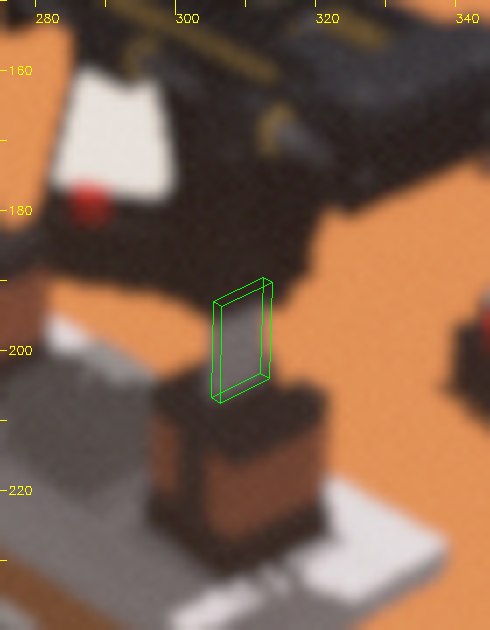

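>>> {"method": "play_rows", "body": {
  "series": [
    {"tx": 0, "ty": 0, "tz": -0.004, "turn": 0},
    {"tx": 0, "ty": 0, "tz": 0, "turn": 0},
    {"tx": 0, "ty": 0, "tz": 0, "turn": 0}
  ]
}}

```text
time_s: 19.55
position: [0.5985, -0.0954, 0.196]
tcp_rot: [[-0.122, -0.992, 0.0], [-0.992, 0.122, -0.0], [0.0, -0.0, -1.0]]
force: [0.4, -0.3, -1.2]
opening: 0.318
```

>>> {"method": "play_rows", "body": {
  "series": [
    {"tx": 0, "ty": 0, "tz": -0.004, "turn": 0},
    {"tx": 0, "ty": 0, "tz": 0, "turn": 0},
    {"tx": 0, "ty": 0, "tz": 0, "turn": 0}
  ]
}}

```text
time_s: 19.85
position: [0.5984, -0.0953, 0.1925]
tcp_rot: [[-0.122, -0.992, -0.0], [-0.992, 0.122, 0.0], [-0.0, 0.0, -1.0]]
force: [0.9, -0.0, -1.2]
opening: 0.316
```

>>> {"method": "play_rows", "body": {
  "series": [
    {"tx": 0, "ty": 0, "tz": -0.003, "turn": 0},
    {"tx": 0, "ty": 0, "tz": 0, "turn": 0},
    {"tx": 0, "ty": 0, "tz": 0, "turn": 0}
  ]
}}

```text
time_s: 20.15
position: [0.5985, -0.0953, 0.1901]
tcp_rot: [[-0.122, -0.992, -0.0], [-0.992, 0.122, 0.0], [-0.0, 0.0, -1.0]]
force: [-0.5, 0.4, -0.8]
opening: 0.321
```

>>> {"method": "play_rows", "body": {
  "series": [
    {"tx": 0, "ty": 0, "tz": -0.003, "turn": 0},
    {"tx": 0, "ty": 0, "tz": 0, "turn": 0},
    {"tx": 0, "ty": 0, "tz": 0, "turn": 0}
  ]
}}

```text
time_s: 20.45
position: [0.5985, -0.0953, 0.1877]
tcp_rot: [[-0.122, -0.992, -0.0], [-0.992, 0.122, 0.0], [-0.0, 0.0, -1.0]]
force: [0.6, -0.4, -1.3]
opening: 0.318
```

Tip is about 10 mm in with no force. Continuing in small steps.

>>> {"method": "play_rows", "body": {
  "series": [
    {"tx": 0, "ty": 0, "tz": -0.003, "turn": 0},
    {"tx": 0, "ty": 0, "tz": 0, "turn": 0},
    {"tx": 0, "ty": 0, "tz": 0, "turn": 0}
  ]
}}

```text
time_s: 20.75
position: [0.5985, -0.0953, 0.1853]
tcp_rot: [[-0.122, -0.992, -0.0], [-0.992, 0.122, 0.0], [-0.0, 0.0, -1.0]]
force: [0.3, 1.6, -1.5]
opening: 0.316
```

>>> {"method": "play_rows", "body": {
  "series": [
    {"tx": 0, "ty": 0, "tz": -0.0025, "turn": 0},
    {"tx": 0, "ty": 0, "tz": 0, "turn": 0},
    {"tx": 0, "ty": 0, "tz": 0, "turn": 0}
  ]
}}

```text
time_s: 21.05
position: [0.5985, -0.0953, 0.1834]
tcp_rot: [[-0.122, -0.992, -0.0], [-0.992, 0.122, 0.0], [-0.0, 0.0, -1.0]]
force: [-0.2, -0.1, -0.6]
opening: 0.319
```

>>> {"method": "play_rows", "body": {
  "series": [
    {"tx": 0, "ty": 0, "tz": -0.0015, "turn": 0},
    {"tx": 0, "ty": 0, "tz": 0, "turn": 0},
    {"tx": 0, "ty": 0, "tz": 0, "turn": 0}
  ]
}}

```text
time_s: 21.35
position: [0.5985, -0.0953, 0.1822]
tcp_rot: [[-0.122, -0.992, -0.0], [-0.992, 0.122, 0.0], [-0.0, 0.0, -1.0]]
force: [0.2, 0.3, -0.9]
opening: 0.32
```

>>> {"method": "play_rows", "body": {
  "series": [
    {"tx": 0, "ty": 0, "tz": -0.002, "turn": 0},
    {"tx": 0, "ty": 0, "tz": 0, "turn": 0},
    {"tx": 0, "ty": 0, "tz": 0, "turn": 0}
  ]
}}

```text
time_s: 21.65
position: [0.5985, -0.0953, 0.1806]
tcp_rot: [[-0.122, -0.992, -0.0], [-0.992, 0.122, 0.0], [-0.0, 0.0, -1.0]]
force: [-0.3, -0.0, -1.2]
opening: 0.329
```

>>> {"method": "play_rows", "body": {
  "series": [
    {"tx": 0, "ty": 0, "tz": -0.003, "turn": 0},
    {"tx": 0, "ty": 0, "tz": 0, "turn": 0},
    {"tx": 0, "ty": 0, "tz": 0, "turn": 0}
  ]
}}

```text
time_s: 21.95
position: [0.5984, -0.0953, 0.1781]
tcp_rot: [[-0.122, -0.992, -0.0], [-0.992, 0.122, 0.0], [-0.0, 0.0, -1.0]]
force: [-0.1, -0.8, -0.4]
opening: 0.317
```

>>> {"method": "play_rows", "body": {
  "series": [
    {"tx": 0, "ty": 0, "tz": -0.003, "turn": 0},
    {"tx": 0, "ty": 0, "tz": -0.003, "turn": 0},
    {"tx": 0, "ty": 0, "tz": 0, "turn": 0}
  ]
}}

```text
time_s: 22.25
position: [0.5983, -0.0952, 0.173]
tcp_rot: [[-0.122, -0.992, -0.001], [-0.992, 0.122, 0.0], [-0.0, 0.001, -1.0]]
force: [-0.2, -0.2, -1.5]
opening: 0.316
```

Place 3 goes past the jam depth freely. I'm pushing on until nearly full depth.

>>> {"method": "play_rows", "body": {
  "series": [
    {"tx": 0, "ty": 0, "tz": -0.004, "turn": 0},
    {"tx": 0, "ty": 0, "tz": -0.004, "turn": 0},
    {"tx": 0, "ty": 0, "tz": -0.004, "turn": 0},
    {"tx": 0, "ty": 0, "tz": 0, "turn": 0},
    {"tx": 0, "ty": 0, "tz": 0, "turn": 0}
  ]
}}

```text
time_s: 22.75
position: [0.5985, -0.0953, 0.1637]
tcp_rot: [[-0.122, -0.993, -0.0], [-0.993, 0.122, 0.0], [-0.0, 0.0, -1.0]]
force: [0.1, -1.1, -1.3]
opening: 0.319
```

>>> {"method": "play_rows", "body": {
  "series": [
    {"tx": 0, "ty": 0, "tz": -0.003, "turn": 0},
    {"tx": 0, "ty": 0, "tz": -0.001, "turn": 0},
    {"tx": 0, "ty": 0, "tz": 0, "turn": 0},
    {"tx": 0, "ty": 0, "tz": 0, "turn": 0},
    {"tx": 0, "ty": 0, "tz": 0, "turn": 0}
  ]
}}

```text
time_s: 23.25
position: [0.5986, -0.0953, 0.1607]
tcp_rot: [[-0.122, -0.992, 0.0], [-0.992, 0.122, -0.0], [0.0, -0.0, -1.0]]
force: [-0.6, 0.1, -1.2]
opening: 0.319
```

```bash
python3 - <<'E'
from h import *
s=cap("side","19"); crop(s,275,150,345,240,"s19",7); x=st()
E
```

```text
t 23.3 pos [ 0.5986 -0.0953  0.1607] yaw -97.02 F [ 0.3 -0.4 -0.3] open 27.4 tilt [ 0.0002 -0.    ]
```

View pics/s19.png

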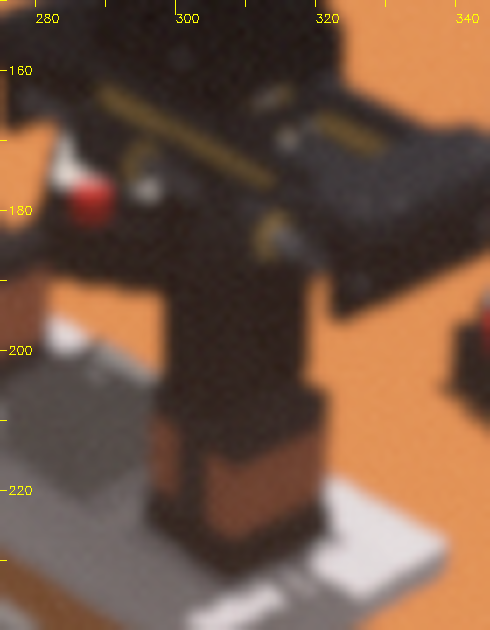

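Place 3 is good: 37 mm in with no force. Now I'm returning the gauge to its stand.

>>> {"method": "play_rows", "body": {
  "series": [
    {"tx": 0, "ty": 0, "tz": 0.01, "turn": 0},
    {"tx": 0, "ty": 0, "tz": 0.03, "turn": 0},
    {"tx": 0, "ty": 0, "tz": 0.04, "turn": 0},
    {"tx": 0, "ty": 0, "tz": 0.02, "turn": 0},
    {"tx": -0.02, "ty": 0.0017, "tz": 0, "turn": 0.005},
    {"tx": -0.05, "ty": 0.0043, "tz": 0, "turn": 0.005},
    {"tx": -0.055, "ty": 0.0047, "tz": 0, "turn": 0.005},
    {"tx": -0.05, "ty": 0.0043, "tz": 0, "turn": 0.005},
    {"tx": -0.025, "ty": 0.0023, "tz": 0, "turn": 0.005},
    {"tx": 0, "ty": 0, "tz": 0, "turn": 0}
  ]
}}

```text
time_s: 24.3
position: [0.4351, -0.0803, 0.2411]
tcp_rot: [[-0.097, -0.995, -0.003], [-0.995, 0.097, 0.001], [-0.001, 0.003, -1.0]]
force: [-0.4, 0.3, -1.6]
opening: 0.321
```

>>> {"method": "play_rows", "body": {
  "series": [
    {"tx": 0, "ty": 0, "tz": 0, "turn": 0},
    {"tx": 0, "ty": 0, "tz": 0, "turn": 0},
    {"tx": 0, "ty": 0, "tz": 0, "turn": 0}
  ]
}}

```text
time_s: 24.6
position: [0.4401, -0.082, 0.2409]
tcp_rot: [[-0.096, -0.995, 0.002], [-0.995, 0.096, -0.001], [0.001, -0.002, -1.0]]
force: [-0.5, 0.1, -1.9]
opening: 0.32
```

```bash
python3 - <<'E'
from h import *
s=cap("side","20"); crop(s,205,150,335,280,"s20",5); x=st()
E
```

```text
t 24.65 pos [ 0.4398 -0.0818  0.2407] yaw -95.51 F [-0.2  0.1 -0. ] open 27.8 tilt [ 0.0012 -0.0005]
```

View pics/s20.png

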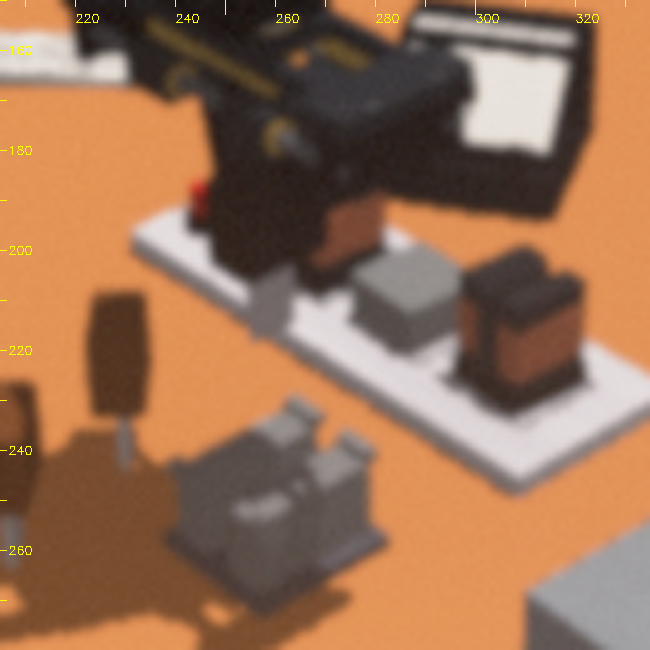

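>>> {"method": "play_rows", "body": {
  "series": [
    {"tx": 0, "ty": 0, "tz": -0.02, "turn": 0},
    {"tx": 0, "ty": 0, "tz": -0.04, "turn": 0},
    {"tx": 0, "ty": 0, "tz": -0.04, "turn": 0},
    {"tx": 0, "ty": 0, "tz": -0.025, "turn": 0},
    {"tx": 0, "ty": 0, "tz": -0.0125, "turn": 0},
    {"tx": 0, "ty": 0, "tz": 0, "turn": 0},
    {"tx": 0, "ty": 0, "tz": 0, "turn": 0}
  ]
}}

```text
time_s: 25.35
position: [0.4392, -0.0817, 0.1308]
tcp_rot: [[-0.096, -0.995, 0.001], [-0.995, 0.096, -0.0], [0.0, -0.001, -1.0]]
force: [1.0, -0.8, -0.1]
opening: 0.318
```

>>> {"method": "play_rows", "body": {
  "series": [
    {"tx": 0, "ty": 0, "tz": -0.0015, "turn": 0},
    {"tx": 0, "ty": 0, "tz": 0, "turn": 0},
    {"tx": 0, "ty": 0, "tz": 0, "turn": 0}
  ]
}}

```text
time_s: 25.65
position: [0.4388, -0.0816, 0.1299]
tcp_rot: [[-0.096, -0.995, 0.001], [-0.995, 0.096, -0.0], [0.0, -0.001, -1.0]]
force: [-0.7, -0.5, -1.9]
opening: 0.317
```

>>> {"method": "play_rows", "body": {
  "series": [
    {"tx": 0, "ty": 0, "tz": -0.0015, "turn": 0},
    {"tx": 0, "ty": 0, "tz": 0, "turn": 0},
    {"tx": 0, "ty": 0, "tz": 0, "turn": 0}
  ]
}}

```text
time_s: 25.95
position: [0.4386, -0.0815, 0.1283]
tcp_rot: [[-0.096, -0.995, 0.0], [-0.995, 0.096, -0.0], [0.0, -0.0, -1.0]]
force: [0.8, 0.8, -1.4]
opening: 0.317
```

>>> {"method": "play_rows", "body": {
  "series": [
    {"tx": 0, "ty": 0, "tz": -0.001, "turn": 0},
    {"tx": 0, "ty": 0, "tz": 0, "turn": 0},
    {"tx": 0, "ty": 0, "tz": 0, "turn": 0}
  ]
}}

```text
time_s: 26.25
position: [0.4386, -0.0815, 0.1283]
tcp_rot: [[-0.096, -0.995, 0.001], [-0.995, 0.096, -0.0], [0.0, -0.001, -1.0]]
force: [-0.6, 0.4, 8.3]
opening: 0.321
```

>>> {"method": "play_rows", "body": {
  "series": [
    {"tx": 0, "ty": 0, "tz": -0.001, "turn": 0},
    {"tx": 0, "ty": 0, "tz": 0, "turn": 0},
    {"tx": 0, "ty": 0, "tz": 0, "turn": 0}
  ]
}}

```text
time_s: 26.55
position: [0.4386, -0.0815, 0.1283]
tcp_rot: [[-0.096, -0.995, 0.001], [-0.995, 0.096, -0.001], [0.0, -0.001, -1.0]]
force: [-2.2, 0.6, 17.2]
opening: 0.317
```

>>> {"method": "play_rows", "body": {
  "series": [
    {"tx": 0, "ty": 0, "tz": 0.0015, "turn": 0},
    {"tx": 0, "ty": 0, "tz": 0, "turn": 0}
  ]
}}

```text
time_s: 26.75
position: [0.4387, -0.0815, 0.1283]
tcp_rot: [[-0.096, -0.995, 0.001], [-0.995, 0.096, -0.0], [0.0, -0.001, -1.0]]
force: [-0.3, 1.0, 7.2]
opening: 0.321
```

>>> {"method": "play_rows", "body": {
  "series": [
    {"tx": 0, "ty": 0, "tz": 0, "turn": 0},
    {"tx": 0, "ty": 0, "tz": 0, "turn": 0},
    {"tx": 0, "ty": 0, "tz": 0, "turn": 0},
    {"tx": 0, "ty": 0, "tz": 0, "turn": 0},
    {"tx": 0, "ty": 0, "tz": 0, "turn": 0},
    {"tx": 0, "ty": 0, "tz": 0, "turn": 0},
    {"tx": 0, "ty": 0, "tz": 0.02, "turn": 0},
    {"tx": 0, "ty": 0, "tz": 0.05, "turn": 0},
    {"tx": 0, "ty": 0, "tz": 0.06, "turn": 0},
    {"tx": 0, "ty": 0, "tz": 0, "turn": 0}
  ],
  "gripper": 0.7
}}

```text
time_s: 27.75
position: [0.4414, -0.0826, 0.2367]
tcp_rot: [[-0.096, -0.995, 0.011], [-0.995, 0.096, -0.005], [0.004, -0.012, -1.0]]
force: [0.5, -0.5, -0.8]
opening: 0.702
```

```bash
python3 - <<'E'
from h import *
s=cap("side","21"); crop(s,205,150,335,280,"s21",5); x=st()
E
```

```text
t 27.8 pos [ 0.4401 -0.0821  0.2345] yaw -95.51 F [ 0.4 -0.3 -0.5] open 60.9 tilt [ 0.0071 -0.0033]
```

View pics/s21.png

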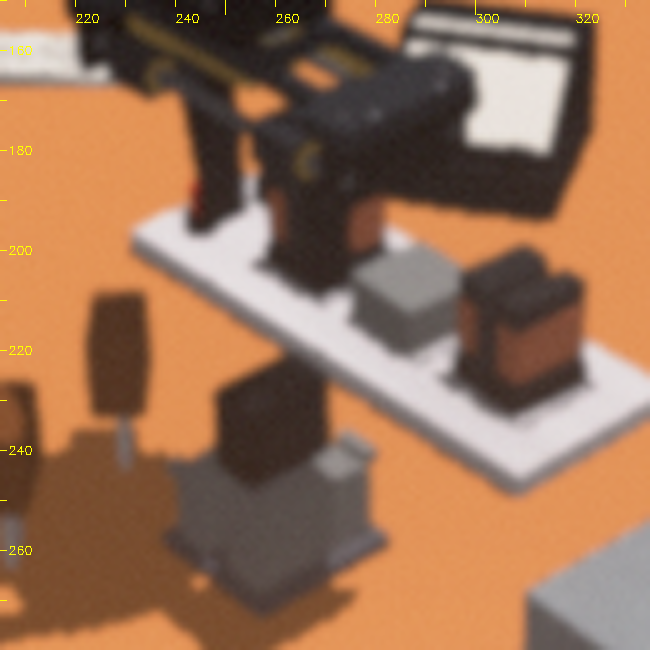

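The gauge is back in its stand. Now I'm fetching the bad choke from place 1, with the jaws along its x.

>>> {"method": "play_rows", "body": {
  "series": [
    {"tx": 0.0218, "ty": 0.0167, "tz": 0, "turn": 0.1367},
    {"tx": 0.0218, "ty": 0.0167, "tz": 0, "turn": 0.1367},
    {"tx": 0.0218, "ty": 0.0167, "tz": 0, "turn": 0.1367},
    {"tx": 0.0218, "ty": 0.0167, "tz": 0, "turn": 0.1367},
    {"tx": 0.0218, "ty": 0.0167, "tz": 0, "turn": 0.1367},
    {"tx": 0.0218, "ty": 0.0167, "tz": 0, "turn": 0.1367},
    {"tx": 0.0218, "ty": 0.0167, "tz": 0, "turn": 0.1367},
    {"tx": 0.0218, "ty": 0.0167, "tz": 0, "turn": 0.1367},
    {"tx": 0.0218, "ty": 0.0167, "tz": 0, "turn": 0.1367},
    {"tx": 0.0218, "ty": 0.0167, "tz": 0, "turn": 0.1367}
  ]
}}

```text
time_s: 28.8
position: [0.6126, 0.0528, 0.2295]
tcp_rot: [[0.974, -0.228, -0.004], [-0.228, -0.974, 0.0], [-0.004, 0.001, -1.0]]
force: [-0.2, -0.3, -0.2]
opening: 0.695
```

>>> {"method": "play_rows", "body": {
  "series": [
    {"tx": 0, "ty": 0, "tz": -0.03, "turn": 0.136},
    {"tx": 0, "ty": 0, "tz": -0.02, "turn": 0},
    {"tx": 0, "ty": 0, "tz": 0, "turn": 0},
    {"tx": 0, "ty": 0, "tz": 0, "turn": 0},
    {"tx": 0, "ty": 0, "tz": 0, "turn": 0}
  ]
}}

```text
time_s: 29.3
position: [0.6132, 0.052, 0.192]
tcp_rot: [[0.996, -0.094, 0.0], [-0.094, -0.996, -0.0], [0.0, -0.0, -1.0]]
force: [-0.1, -0.4, 0.4]
opening: 0.699
```

```bash
python3 - <<'E'
from h import *
s=cap("side","22"); crop(s,225,120,335,240,"s22",5); x=st()
t=cap("top","22"); cv2.imwrite("pics/t22.png",t["pixels"])
E
```

```text
t 29.35 pos [0.6133 0.0519 0.1924] yaw -5.36 F [-0.8 -0.3  0.3] open 60.7 tilt [ 0.0012 -0.0001]
```

View pics/s22.png

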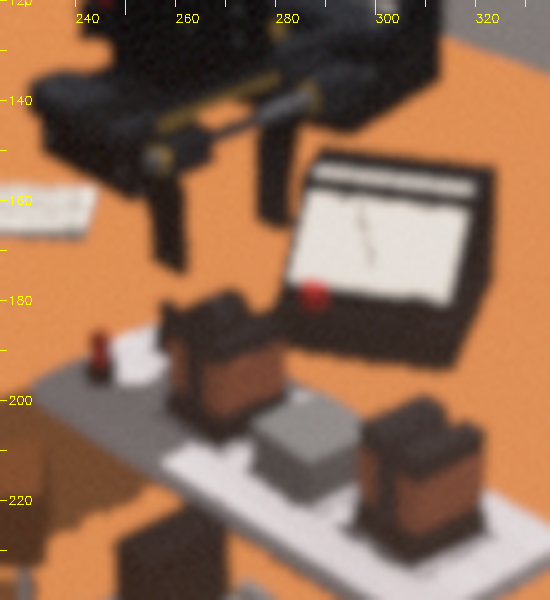

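View pics/t22.png

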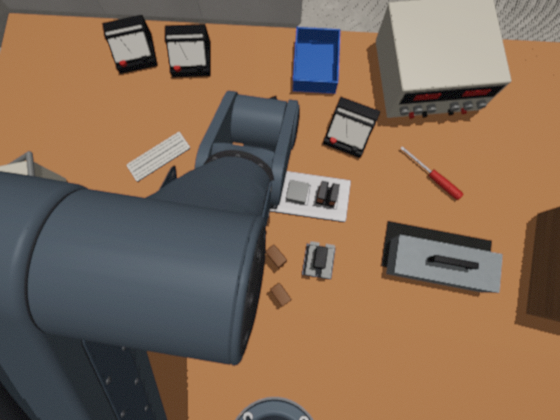

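>>> {"method": "play_rows", "body": {
  "series": [
    {"tx": 0, "ty": 0, "tz": -0.02, "turn": 0},
    {"tx": 0, "ty": 0, "tz": -0.035, "turn": 0},
    {"tx": 0, "ty": 0, "tz": -0.03, "turn": 0},
    {"tx": 0, "ty": 0, "tz": -0.0165, "turn": 0},
    {"tx": 0, "ty": 0, "tz": 0, "turn": 0},
    {"tx": 0, "ty": 0, "tz": 0, "turn": 0}
  ]
}}

```text
time_s: 30.0
position: [0.6135, 0.052, 0.1114]
tcp_rot: [[0.996, -0.093, 0.001], [-0.093, -0.996, -0.0], [0.001, -0.0, -1.0]]
force: [-1.1, 0.7, -0.4]
opening: 0.702
```

>>> {"method": "play_rows", "body": {
  "series": [
    {"tx": 0, "ty": 0, "tz": 0, "turn": 0},
    {"tx": 0, "ty": 0, "tz": 0, "turn": 0},
    {"tx": 0, "ty": 0, "tz": 0, "turn": 0},
    {"tx": 0, "ty": 0, "tz": 0, "turn": 0},
    {"tx": 0, "ty": 0, "tz": 0, "turn": 0},
    {"tx": 0, "ty": 0, "tz": 0, "turn": 0},
    {"tx": 0, "ty": 0, "tz": 0, "turn": 0},
    {"tx": 0, "ty": 0, "tz": 0, "turn": 0}
  ],
  "gripper": 0
}}

```text
time_s: 30.8
position: [0.6136, 0.0521, 0.1116]
tcp_rot: [[0.996, -0.093, 0.002], [-0.093, -0.996, -0.0], [0.002, -0.0, -1.0]]
force: [0.0, 0.9, 6.6]
opening: 0.503
```

>>> {"method": "play_rows", "body": {
  "series": [
    {"tx": 0, "ty": 0, "tz": 0.01, "turn": 0},
    {"tx": 0, "ty": 0, "tz": 0.03, "turn": 0},
    {"tx": 0, "ty": 0, "tz": 0.04, "turn": 0},
    {"tx": 0, "ty": 0, "tz": 0.03, "turn": 0},
    {"tx": 0, "ty": 0, "tz": 0, "turn": 0},
    {"tx": 0, "ty": 0, "tz": 0, "turn": 0}
  ]
}}

```text
time_s: 31.4
position: [0.612, 0.0522, 0.1979]
tcp_rot: [[0.996, -0.093, -0.002], [-0.093, -0.996, 0.0], [-0.002, 0.0, -1.0]]
force: [-0.2, -0.4, -4.1]
opening: 0.507
```

```bash
python3 - <<'E'
from h import *
s=cap("side","23"); crop(s,85,100,335,270,"s23",3); x=st()
E
```

```text
t 31.45 pos [0.6114 0.0522 0.1969] yaw -5.34 F [ 0.8  0.4 -5.7] open 43.9 tilt [-0.004   0.0003]
```

View pics/s23.png

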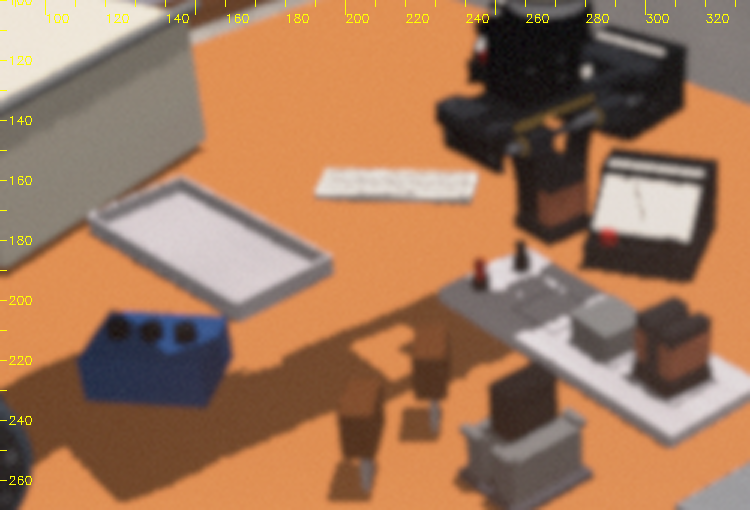

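```bash
python3 - <<'E'
from fit import *
np.set_printoptions(precision=4,suppress=True)
s=cap("side","24"); crop(s,100,145,210,215,"tr24",7)
im0=cv2.imread("pics/side_3.png"); crop(dict(pixels=im0),100,145,210,215,"tr3",7)
for (x,y,a,n) in((.4757,.3953,.0039,"tr24"),(.4757,.3953,.0039,"tr3")):
    im=cv2.imread(f"pics/{n}.png"); draw(s,im,box(x,y,a,.115,.25,0,.022),(0,255,0),100,145,7); cv2.imwrite(f"pics/{n}.png",im)
E
```

```text
(no output)
```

View pics/tr24.png

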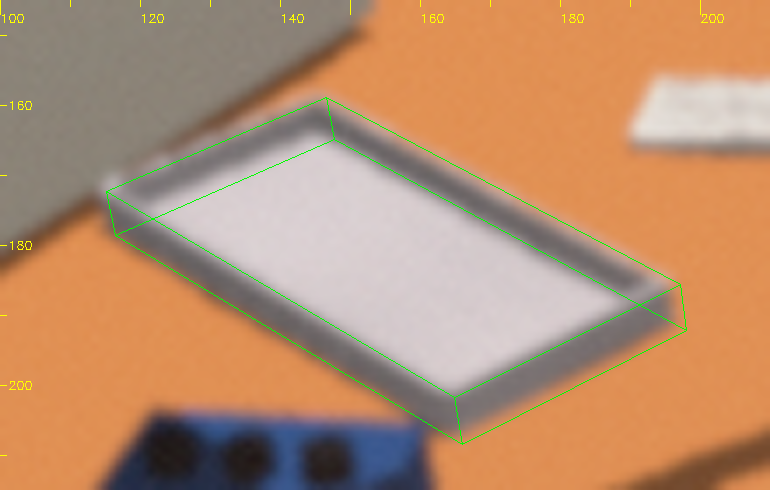

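View pics/tr3.png

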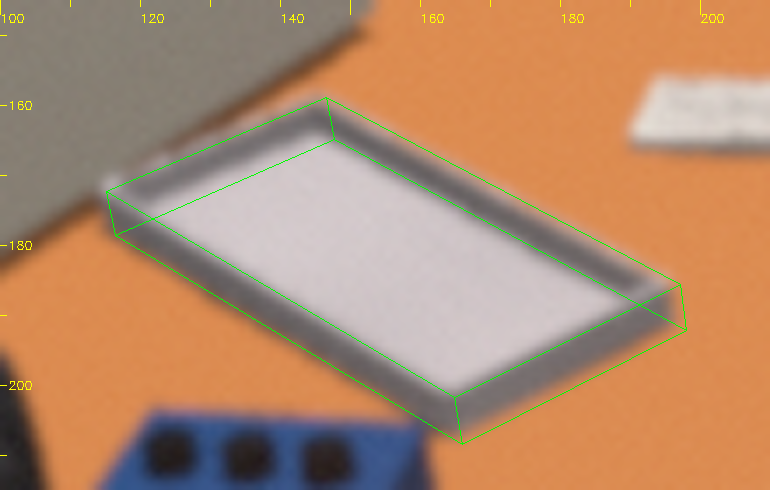

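Tray fits at (0.476, 0.395), unmoved. Carrying the choke to its middle.

>>> {"method": "play_rows", "body": {
  "series": [
    {"tx": -0.0086, "ty": 0.0208, "tz": 0, "turn": 0.009},
    {"tx": -0.0173, "ty": 0.0416, "tz": 0, "turn": 0.009},
    {"tx": -0.0224, "ty": 0.0541, "tz": 0, "turn": 0.009},
    {"tx": -0.0224, "ty": 0.0541, "tz": 0, "turn": 0.009},
    {"tx": -0.0224, "ty": 0.0541, "tz": 0, "turn": 0.009},
    {"tx": -0.0224, "ty": 0.0541, "tz": 0, "turn": 0.009},
    {"tx": -0.0224, "ty": 0.0541, "tz": 0, "turn": 0.009},
    {"tx": -0.0173, "ty": 0.0416, "tz": 0, "turn": 0.009},
    {"tx": -0.0121, "ty": 0.0291, "tz": 0, "turn": 0.009},
    {"tx": -0.0052, "ty": 0.0125, "tz": 0, "turn": 0.009}
  ]
}}

```text
time_s: 32.5
position: [0.4718, 0.3876, 0.1972]
tcp_rot: [[1.0, 0.005, -0.003], [0.005, -1.0, -0.001], [-0.003, 0.001, -1.0]]
force: [0.4, -0.2, -3.3]
opening: 0.501
```

>>> {"method": "play_rows", "body": {
  "series": [
    {"tx": 0, "ty": 0, "tz": 0, "turn": 0},
    {"tx": 0, "ty": 0, "tz": -0.02, "turn": 0},
    {"tx": 0, "ty": 0, "tz": -0.035, "turn": 0},
    {"tx": 0, "ty": 0, "tz": -0.035, "turn": 0},
    {"tx": 0, "ty": 0, "tz": -0.015, "turn": 0},
    {"tx": 0, "ty": 0, "tz": 0, "turn": 0},
    {"tx": 0, "ty": 0, "tz": 0, "turn": 0}
  ]
}}

```text
time_s: 33.2
position: [0.4758, 0.3846, 0.1151]
tcp_rot: [[1.0, 0.0, 0.001], [0.0, -1.0, 0.0], [0.001, -0.0, -1.0]]
force: [0.7, -0.3, -4.8]
opening: 0.504
```

```bash
python3 - <<'E'
from h import *
s=cap("side","25"); crop(s,85,90,225,230,"s25",5); x=st()
E
```

```text
t 33.25 pos [0.4761 0.385  0.1157] yaw 0.02 F [-0.2  0.2 -4.1] open 43.8 tilt [0.0021 0.0011]
```

View pics/s25.png

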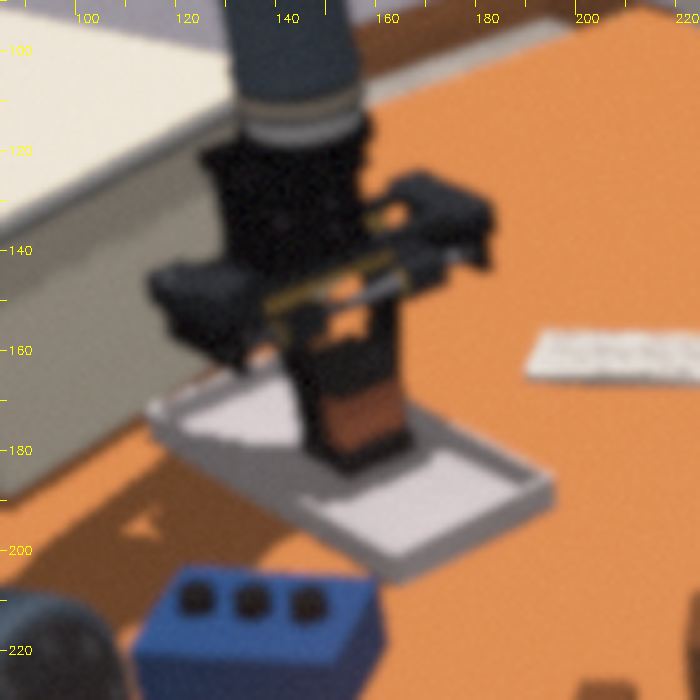

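>>> {"method": "play_rows", "body": {
  "series": [
    {"tx": 0, "ty": 0, "tz": -0.01, "turn": 0},
    {"tx": 0, "ty": 0, "tz": -0.006, "turn": 0},
    {"tx": 0, "ty": 0, "tz": -0.002, "turn": 0},
    {"tx": 0, "ty": 0, "tz": 0, "turn": 0},
    {"tx": 0, "ty": 0, "tz": 0, "turn": 0}
  ]
}}

```text
time_s: 33.75
position: [0.4748, 0.385, 0.1007]
tcp_rot: [[1.0, 0.001, 0.0], [0.001, -1.0, -0.0], [0.0, 0.0, -1.0]]
force: [-1.4, -1.2, -0.3]
opening: 0.502
```

>>> {"method": "play_rows", "body": {
  "series": [
    {"tx": 0, "ty": 0, "tz": -0.001, "turn": 0},
    {"tx": 0, "ty": 0, "tz": 0, "turn": 0},
    {"tx": 0, "ty": 0, "tz": 0, "turn": 0}
  ]
}}

```text
time_s: 34.05
position: [0.4748, 0.385, 0.1007]
tcp_rot: [[1.0, 0.001, 0.0], [0.001, -1.0, 0.0], [0.0, -0.0, -1.0]]
force: [-2.5, -2.1, 4.5]
opening: 0.5
```

Contact with the tray floor. Releasing and rising.

>>> {"method": "play_rows", "body": {
  "series": [
    {"tx": 0, "ty": 0, "tz": 0, "turn": 0},
    {"tx": 0, "ty": 0, "tz": 0, "turn": 0},
    {"tx": 0, "ty": 0, "tz": 0, "turn": 0},
    {"tx": 0, "ty": 0, "tz": 0, "turn": 0},
    {"tx": 0, "ty": 0, "tz": 0.01, "turn": 0},
    {"tx": 0, "ty": 0, "tz": 0.03, "turn": 0},
    {"tx": 0, "ty": 0, "tz": 0.06, "turn": 0},
    {"tx": 0, "ty": 0, "tz": 0.06, "turn": 0},
    {"tx": 0, "ty": 0, "tz": 0.06, "turn": 0},
    {"tx": 0, "ty": 0, "tz": 0, "turn": 0}
  ],
  "gripper": 0.6
}}

```text
time_s: 35.05
position: [0.4783, 0.3871, 0.2839]
tcp_rot: [[1.0, 0.001, 0.015], [0.001, -1.0, 0.008], [0.015, -0.008, -1.0]]
force: [0.5, 0.4, 0.3]
opening: 0.598
```

```bash
python3 - <<'E'
from h import *
s=cap("side","26"); crop(s,85,90,225,230,"s26",5); x=st()
t=cap("top","26")
E
```

```text
t 35.1 pos [0.4767 0.3861 0.2804] yaw 0.06 F [-0.2 -0.6 -1. ] open 52.4 tilt [0.009 0.005]
```

View pics/s26.png

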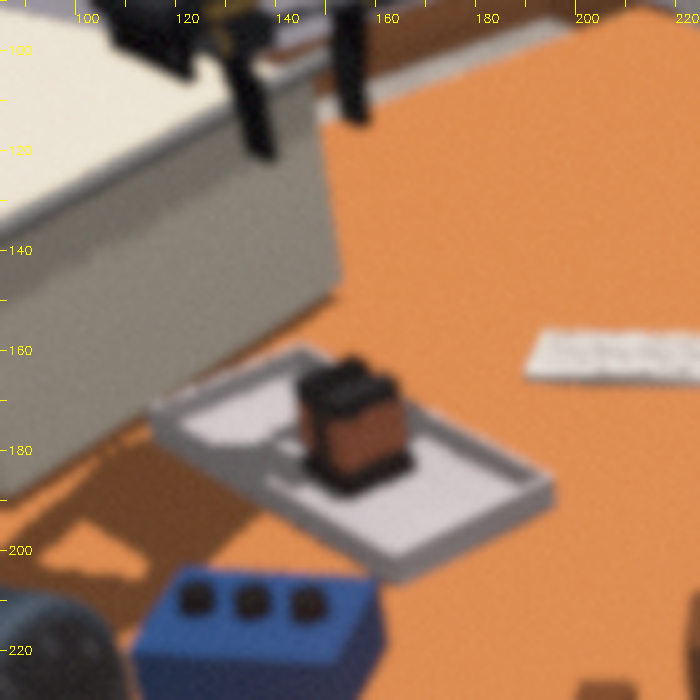

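View pics/top_26.png

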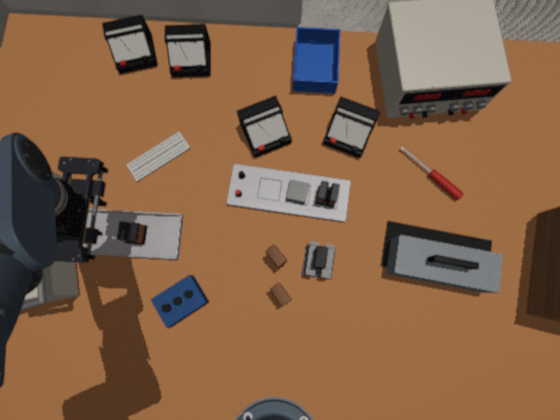

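The choke stands upright in the tray. The cover has been knocked to about (443,262) in the top view, so I'll measure it again.

```bash
python3 - <<'E'
from h import *
t=cap("top","27"); crop(t,378,215,508,300,"cv27",6); s=cap("side","27"); crop(s,305,225,455,375,"cvs27",5)
crop(t,222,155,358,225,"bank27",s=5)
E
```

```text
(no output)
```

View pics/cv27.png

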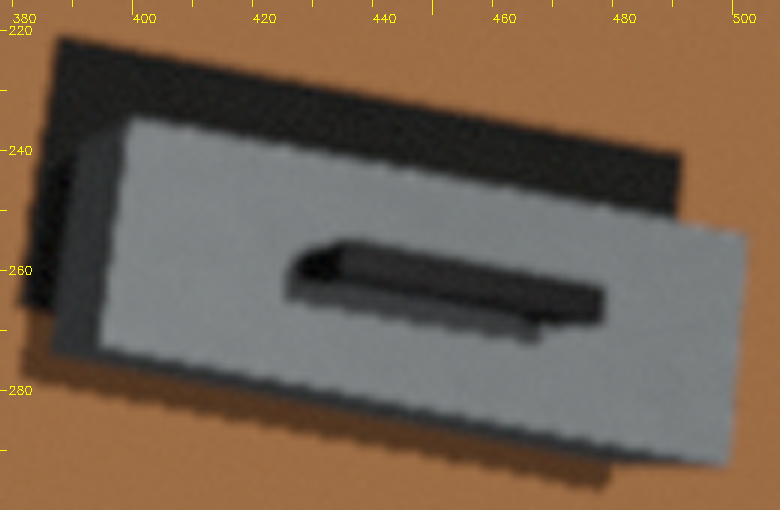

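View pics/cvs27.png

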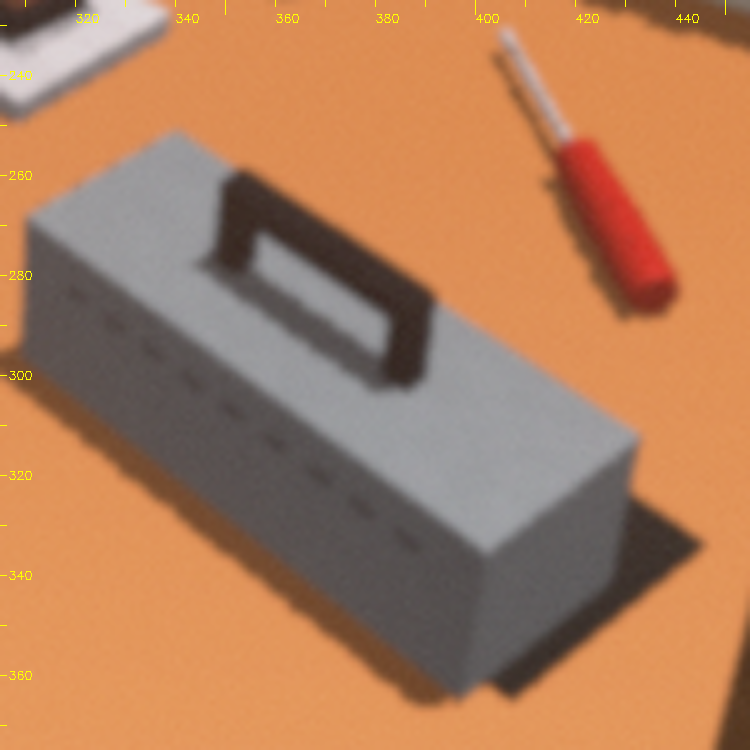

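View pics/bank27.png

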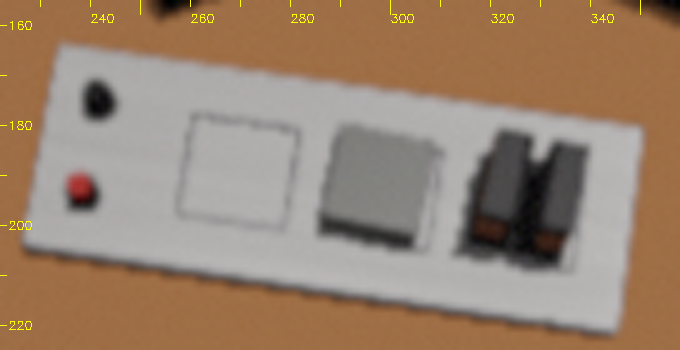

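```bash
python3 - <<'E'
from fit import *
np.set_printoptions(precision=4,suppress=True)
t=cap("top","28"); s=cap("side","28")
z=.083
ct=[(t,(.045,.121,z),(399.7,234.5)),(t,(.045,-.121,z),(502.7,253.7)),(t,(-.045,-.121,z),(499.2,292.8)),(t,(-.045,.121,z),(394.3,272.8))]
h=[(t,(.008,.05,.127),(435.5,255)),(t,(.008,-.05,.127),(478.8,262.8)),(t,(-.008,-.05,.127),(478.5,268.8))]
cs=[(s,(-.045,.121,z),(310.4,268.6)),(s,(.045,.121,z),(340.6,251)),(s,(.045,-.121,z),(433,312)),(s,(-.045,-.121,z),(402.4,335.4))]
for n,o in(("t",ct),("h",h),("s",cs),("all",ct+cs)):
    q,r=fit(o,[.45,-.4,-.1]); print(n,q,np.degrees(q[2]),np.abs(r).max())
C=q
d=.026
bt=[(t,(.055,.155+d,.015),(234.4,163.6)),(t,(.055,-.155+d,.015),(350.6,180.4)),(t,(-.055,-.155+d,.015),(345.6,221.4)),(t,(-.055,.155+d,.015),(226.4,204.4)),(t,(0,.075,.015),(269.8,189.5))]
q,r=fit(bt,[.6,0,-.1]); print("bank",q,np.degrees(q[2]),r)
print("pl1",w(t,(269.3,189),.015))
im=cv2.imread("pics/cv27.png"); draw(t,im,box(*C,.09,.242,.003,.083),(0,0,255),378,215,6);draw(t,im,box(*C,.016,.1,.113,.127),(0,255,0),378,215,6); cv2.imwrite("pics/cv27o.png",im)
im=cv2.imread("pics/cvs27.png"); draw(s,im,box(*C,.09,.242,.003,.083),(0,0,255),305,225,5);draw(s,im,box(*C,.016,.1,.113,.127),(0,255,0),305,225,5); cv2.imwrite("pics/cvs27o.png",im)
E
```

```text
t [ 0.4444 -0.3782 -0.1271] -7.2849163398110015 0.26902599924551396
h [ 0.4436 -0.3776 -0.1033] -5.919047586454993 1.3544714895868992
s [ 0.4432 -0.3786 -0.1293] -7.408202928231995 0.433294393949609
all [ 0.4439 -0.3783 -0.1285] -7.364220112538278 0.5696704814908173
bank [ 0.6067 -0.0226 -0.0863] -4.945690161543351 [[-0.8013  0.1219]
 [ 0.2261  0.0017]
 [ 0.2601  0.1508]
 [-0.201  -0.3087]
 [ 0.3596 -0.01  ]]
pl1 [0.6131 0.053  0.015 ]
```

View pics/cv27o.png

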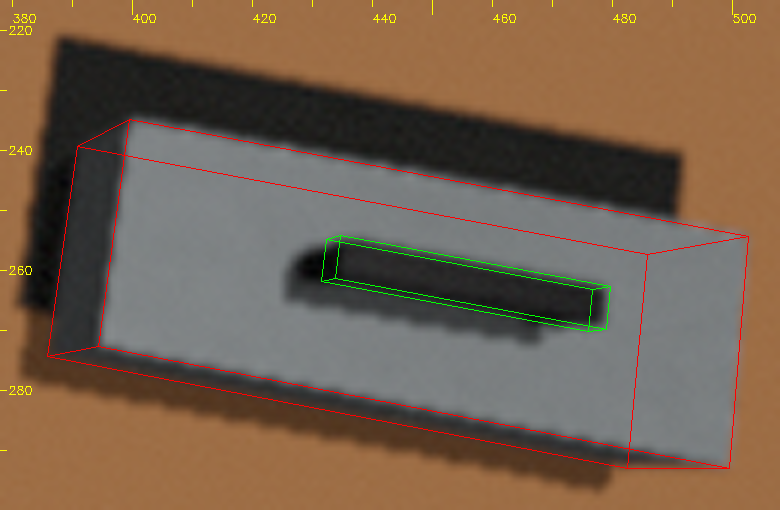

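View pics/cvs27o.png

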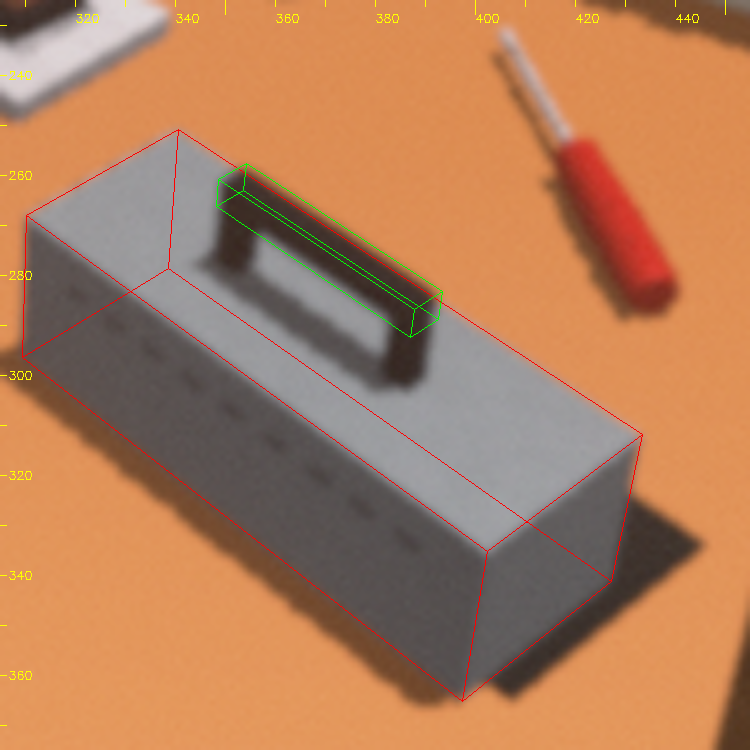

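Cover fits well at (0.444, -0.378), yaw -7.35°, still flat on the mat. Moving over it.

>>> {"method": "play_rows", "body": {
  "series": [
    {"tx": -0.0025, "ty": -0.0596, "tz": 0, "turn": -0.0077},
    {"tx": -0.0025, "ty": -0.0596, "tz": 0, "turn": -0.0077},
    {"tx": -0.0025, "ty": -0.0596, "tz": 0, "turn": -0.0077},
    {"tx": -0.0025, "ty": -0.0596, "tz": 0, "turn": -0.0077},
    {"tx": -0.0025, "ty": -0.0596, "tz": 0, "turn": -0.0077},
    {"tx": -0.0025, "ty": -0.0596, "tz": 0, "turn": -0.0077},
    {"tx": -0.0025, "ty": -0.0596, "tz": 0, "turn": -0.0077},
    {"tx": -0.0025, "ty": -0.0596, "tz": 0, "turn": -0.0077}
  ],
  "gripper": 0.7
}}

```text
time_s: 36.15
position: [0.458, 0.0019, 0.2742]
tcp_rot: [[0.998, -0.064, -0.003], [-0.064, -0.998, 0.001], [-0.003, -0.001, -1.0]]
force: [0.6, 0.2, -0.7]
opening: 0.696
```

>>> {"method": "play_rows", "body": {
  "series": [
    {"tx": -0.0025, "ty": -0.0596, "tz": 0, "turn": -0.0077},
    {"tx": -0.0025, "ty": -0.0596, "tz": 0, "turn": -0.0077},
    {"tx": -0.0025, "ty": -0.0596, "tz": 0, "turn": -0.0077},
    {"tx": -0.0025, "ty": -0.0596, "tz": 0, "turn": -0.0077},
    {"tx": -0.0025, "ty": -0.0596, "tz": 0, "turn": -0.0077},
    {"tx": -0.0025, "ty": -0.0596, "tz": 0, "turn": -0.0077},
    {"tx": -0.0025, "ty": -0.0596, "tz": 0, "turn": -0.0077},
    {"tx": -0.0025, "ty": -0.0596, "tz": 0, "turn": -0.0077},
    {"tx": 0, "ty": 0, "tz": 0, "turn": 0},
    {"tx": 0, "ty": 0, "tz": 0, "turn": 0}
  ]
}}

```text
time_s: 37.15
position: [0.4421, -0.3784, 0.2735]
tcp_rot: [[0.992, -0.13, -0.002], [-0.13, -0.992, 0.003], [-0.003, -0.003, -1.0]]
force: [-0.4, -0.0, -0.0]
opening: 0.701
```

```bash
python3 - <<'E'
from h import *
s=cap("side","29"); crop(s,295,165,455,375,"s29",3); x=st()
E
```

```text
t 37.2 pos [ 0.4422 -0.377   0.2737] yaw -7.38 F [-0.8  0.7 -0.5] open 61.2 tilt [-0.0025  0.0038]
```

View pics/s29.png

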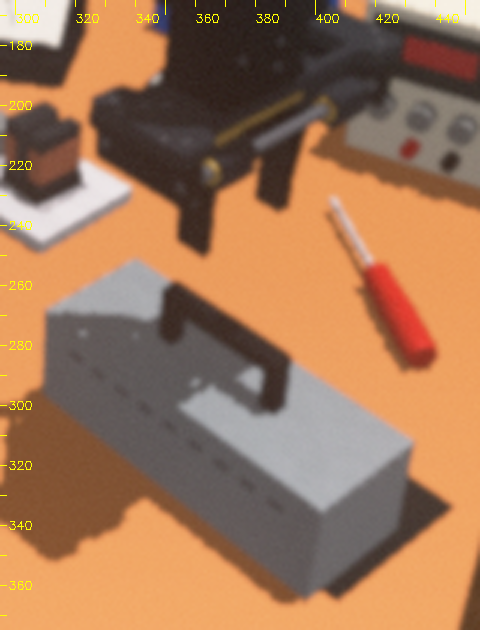

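>>> {"method": "play_rows", "body": {
  "series": [
    {"tx": 0, "ty": 0, "tz": -0.025, "turn": 0},
    {"tx": 0, "ty": 0, "tz": -0.04, "turn": 0},
    {"tx": 0, "ty": 0, "tz": -0.04, "turn": 0},
    {"tx": 0, "ty": 0, "tz": -0.025, "turn": 0},
    {"tx": 0, "ty": 0, "tz": -0.002, "turn": 0},
    {"tx": 0, "ty": 0, "tz": 0, "turn": 0},
    {"tx": 0, "ty": 0, "tz": 0, "turn": 0}
  ]
}}

```text
time_s: 37.9
position: [0.4436, -0.3777, 0.171]
tcp_rot: [[0.992, -0.127, 0.001], [-0.127, -0.992, -0.001], [0.001, 0.001, -1.0]]
force: [-0.3, 0.6, -0.2]
opening: 0.702
```

>>> {"method": "play_rows", "body": {
  "series": [
    {"tx": 0, "ty": 0, "tz": 0, "turn": 0},
    {"tx": 0, "ty": 0, "tz": 0, "turn": 0},
    {"tx": 0, "ty": 0, "tz": 0, "turn": 0},
    {"tx": 0, "ty": 0, "tz": 0, "turn": 0},
    {"tx": 0, "ty": 0, "tz": 0, "turn": 0},
    {"tx": 0, "ty": 0, "tz": 0, "turn": 0},
    {"tx": 0, "ty": 0, "tz": 0, "turn": 0},
    {"tx": 0, "ty": 0, "tz": 0, "turn": 0},
    {"tx": 0, "ty": 0, "tz": 0, "turn": 0},
    {"tx": 0, "ty": 0, "tz": 0, "turn": 0}
  ],
  "gripper": 0
}}

```text
time_s: 38.9
position: [0.4431, -0.3779, 0.1698]
tcp_rot: [[0.992, -0.128, 0.0], [-0.128, -0.992, -0.0], [0.0, 0.0, -1.0]]
force: [1.1, 0.1, 0.1]
opening: 0.178
```

>>> {"method": "play_rows", "body": {
  "series": [
    {"tx": 0, "ty": 0, "tz": 0, "turn": 0},
    {"tx": 0, "ty": 0, "tz": 0, "turn": 0},
    {"tx": 0, "ty": 0, "tz": 0, "turn": 0}
  ]
}}

```text
time_s: 39.2
position: [0.443, -0.3779, 0.1698]
tcp_rot: [[0.992, -0.128, 0.0], [-0.128, -0.992, -0.0], [0.0, 0.0, -1.0]]
force: [0.1, -0.3, -0.2]
opening: 0.176
```

>>> {"method": "play_rows", "body": {
  "series": [
    {"tx": 0, "ty": 0, "tz": 0.01, "turn": 0},
    {"tx": 0, "ty": 0, "tz": 0.03, "turn": 0},
    {"tx": 0, "ty": 0, "tz": 0.045, "turn": 0},
    {"tx": 0, "ty": 0, "tz": 0.045, "turn": 0},
    {"tx": 0, "ty": 0, "tz": 0.025, "turn": 0},
    {"tx": 0, "ty": 0, "tz": 0.0075, "turn": 0},
    {"tx": 0, "ty": 0, "tz": 0, "turn": 0}
  ]
}}

```text
time_s: 39.9
position: [0.4426, -0.3776, 0.3002]
tcp_rot: [[0.992, -0.128, -0.0], [-0.128, -0.992, -0.0], [-0.0, 0.0, -1.0]]
force: [-0.7, 0.6, -4.5]
opening: 0.178
```

>>> {"method": "play_rows", "body": {
  "series": [
    {"tx": 0.0082, "ty": 0.0178, "tz": 0, "turn": 0.0039},
    {"tx": 0.0163, "ty": 0.0355, "tz": 0, "turn": 0.0039},
    {"tx": 0.0245, "ty": 0.0533, "tz": 0, "turn": 0.0039},
    {"tx": 0.0255, "ty": 0.0555, "tz": 0, "turn": 0.0039},
    {"tx": 0.0255, "ty": 0.0555, "tz": 0, "turn": 0.0039},
    {"tx": 0.0255, "ty": 0.0555, "tz": 0, "turn": 0.0039},
    {"tx": 0.0255, "ty": 0.0555, "tz": 0, "turn": 0.0039},
    {"tx": 0.0245, "ty": 0.0533, "tz": 0, "turn": 0.0039},
    {"tx": 0.0184, "ty": 0.04, "tz": 0, "turn": 0.0039},
    {"tx": 0.0102, "ty": 0.0222, "tz": 0, "turn": 0.0039}
  ]
}}

```text
time_s: 40.9
position: [0.6056, -0.0177, 0.2974]
tcp_rot: [[0.997, -0.083, -0.005], [-0.083, -0.997, 0.003], [-0.005, -0.003, -1.0]]
force: [-1.0, -1.5, -4.6]
opening: 0.176
```

>>> {"method": "play_rows", "body": {
  "series": [
    {"tx": 0, "ty": 0, "tz": 0, "turn": 0},
    {"tx": 0, "ty": 0, "tz": 0, "turn": 0},
    {"tx": 0, "ty": 0, "tz": 0, "turn": 0}
  ]
}}

```text
time_s: 41.2
position: [0.6052, -0.0229, 0.2987]
tcp_rot: [[0.996, -0.088, -0.003], [-0.088, -0.996, 0.0], [-0.003, 0.0, -1.0]]
force: [-0.4, -0.2, -3.9]
opening: 0.182
```

```bash
python3 - <<'E'
from h import *
s=cap("side","30"); crop(s,205,90,355,280,"s30",4); x=st()
P=x["position"]; a=np.radians(-5); im=cv2.imread("pics/s30.png"); z0=P[2]-.1668
draw(s,im,box(P[0],P[1],a,.09,.242,z0,z0+.08),(0,0,255),205,90,4); draw(s,im,box(.6062,-.0225,a,.09,.242,.015,.015),(0,255,0),205,90,4)
cv2.imwrite("pics/s30.png",im)
E
```

```text
t 41.25 pos [ 0.6054 -0.0233  0.299 ] yaw -5.07 F [ 1.1 -0.6 -3.9] open 15.9 tilt [-0.0021  0.0002]
```

View pics/s30.png

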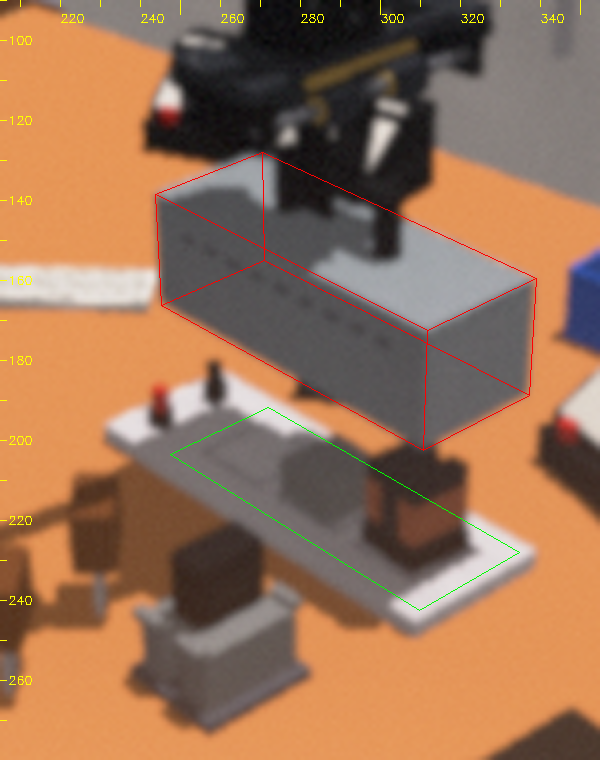

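>>> {"method": "play_rows", "body": {
  "series": [
    {"tx": 0, "ty": 0, "tz": -0.02, "turn": 0},
    {"tx": 0, "ty": 0, "tz": -0.03, "turn": 0},
    {"tx": 0, "ty": 0, "tz": -0.03, "turn": 0},
    {"tx": 0, "ty": 0, "tz": -0.03, "turn": 0},
    {"tx": 0, "ty": 0, "tz": -0.02, "turn": 0},
    {"tx": 0, "ty": 0, "tz": -0.0125, "turn": 0},
    {"tx": 0, "ty": 0, "tz": 0, "turn": 0},
    {"tx": 0, "ty": 0, "tz": 0, "turn": 0}
  ]
}}

```text
time_s: 42.05
position: [0.6066, -0.0232, 0.1863]
tcp_rot: [[0.996, -0.088, 0.001], [-0.088, -0.996, -0.0], [0.001, 0.0, -1.0]]
force: [0.1, 0.6, -4.2]
opening: 0.178
```

>>> {"method": "play_rows", "body": {
  "series": [
    {"tx": 0, "ty": 0, "tz": -0.003, "turn": 0},
    {"tx": 0, "ty": 0, "tz": 0, "turn": 0},
    {"tx": 0, "ty": 0, "tz": 0, "turn": 0}
  ]
}}

```text
time_s: 42.35
position: [0.6065, -0.0226, 0.1841]
tcp_rot: [[0.996, -0.087, 0.001], [-0.087, -0.996, -0.0], [0.001, 0.0, -1.0]]
force: [-0.5, -0.9, -4.9]
opening: 0.178
```

>>> {"method": "play_rows", "body": {
  "series": [
    {"tx": 0, "ty": 0, "tz": -0.002, "turn": 0},
    {"tx": 0, "ty": 0, "tz": 0, "turn": 0},
    {"tx": 0, "ty": 0, "tz": 0, "turn": 0}
  ]
}}

```text
time_s: 42.65
position: [0.6063, -0.0226, 0.1819]
tcp_rot: [[0.996, -0.087, 0.0], [-0.087, -0.996, -0.0], [0.0, 0.0, -1.0]]
force: [0.5, 0.3, -4.0]
opening: 0.184
```

>>> {"method": "play_rows", "body": {
  "series": [
    {"tx": 0, "ty": 0, "tz": -0.0015, "turn": 0},
    {"tx": 0, "ty": 0, "tz": 0, "turn": 0},
    {"tx": 0, "ty": 0, "tz": 0, "turn": 0}
  ]
}}

```text
time_s: 42.95
position: [0.6067, -0.0226, 0.1817]
tcp_rot: [[0.996, -0.087, 0.002], [-0.087, -0.996, -0.0], [0.002, 0.0, -1.0]]
force: [-1.5, -0.0, 4.9]
opening: 0.177
```

Contact with the plate at the expected height. Releasing, lifting straight up, then moving clear to look.

>>> {"method": "play_rows", "body": {
  "series": [
    {"tx": 0, "ty": 0, "tz": 0, "turn": 0},
    {"tx": 0, "ty": 0, "tz": 0, "turn": 0},
    {"tx": 0, "ty": 0, "tz": 0, "turn": 0},
    {"tx": 0, "ty": 0, "tz": 0, "turn": 0},
    {"tx": 0, "ty": 0, "tz": 0, "turn": 0},
    {"tx": 0, "ty": 0, "tz": 0, "turn": 0},
    {"tx": 0, "ty": 0, "tz": 0.02, "turn": 0},
    {"tx": 0, "ty": 0, "tz": 0.05, "turn": 0},
    {"tx": 0, "ty": 0, "tz": 0.06, "turn": 0},
    {"tx": 0, "ty": 0, "tz": 0.03, "turn": 0}
  ],
  "gripper": 0.7
}}

```text
time_s: 43.95
position: [0.6076, -0.0228, 0.3127]
tcp_rot: [[0.996, -0.087, 0.006], [-0.087, -0.996, -0.001], [0.006, 0.001, -1.0]]
force: [1.4, -0.6, -0.5]
opening: 0.696
```

>>> {"method": "play_rows", "body": {
  "series": [
    {"tx": -0.02, "ty": -0.05, "tz": 0, "turn": 0},
    {"tx": -0.02, "ty": -0.055, "tz": 0, "turn": 0},
    {"tx": -0.02, "ty": -0.055, "tz": 0, "turn": 0},
    {"tx": -0.02, "ty": -0.055, "tz": 0, "turn": 0},
    {"tx": -0.02, "ty": -0.055, "tz": 0, "turn": 0},
    {"tx": -0.02, "ty": -0.055, "tz": 0, "turn": 0},
    {"tx": -0.02, "ty": -0.055, "tz": 0, "turn": 0},
    {"tx": 0, "ty": 0, "tz": 0, "turn": 0},
    {"tx": 0, "ty": 0, "tz": 0, "turn": 0}
  ]
}}

```text
time_s: 44.85
position: [0.4936, -0.3275, 0.3084]
tcp_rot: [[0.996, -0.09, -0.0], [-0.09, -0.996, 0.001], [-0.0, -0.001, -1.0]]
force: [-0.2, 0.4, 0.5]
opening: 0.698
```

```bash
python3 - <<'E'
from h import *
s=cap("side","31"); crop(s,205,150,345,280,"s31",5); x=st(); t=cap("top","31"); crop(t,222,155,358,285,"t31",5)
a=np.radians(-5)
for n,p,u0,v0 in(("s31",s,205,150),("t31",t,222,155)):
    im=cv2.imread(f"pics/{n}.png"); draw(p,im,box(.6065,-.0225,a,.09,.242,.015,.095),(0,0,255),u0,v0,5); draw(p,im,box(.6065,-.0225,a,.11,.31,.0,.015,0,.026),(0,255,0),u0,v0,5); cv2.imwrite(f"pics/{n}o.png",im)
E
```

```text
t 44.9 pos [ 0.4939 -0.3262  0.3084] yaw -5.04 F [-0.1  0.1  0.6] open 61.1 tilt [-0.0004  0.0013]
```

View pics/s31o.png

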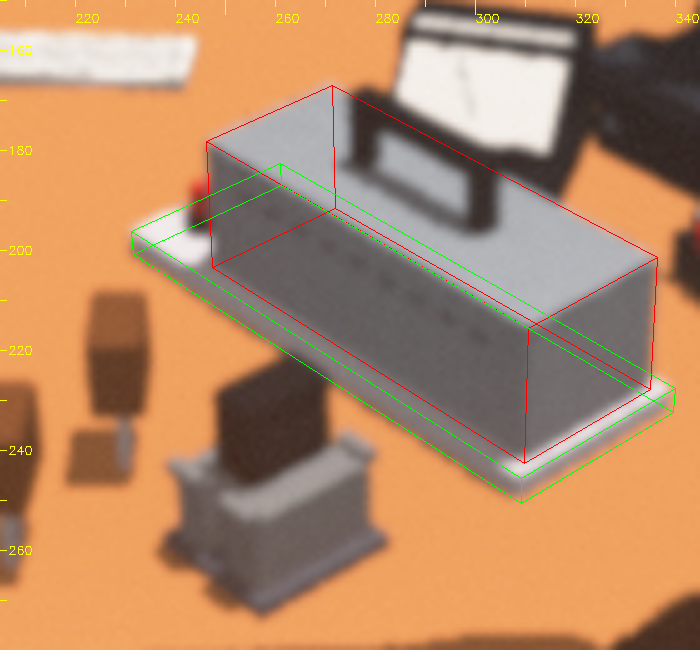

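View pics/t31o.png

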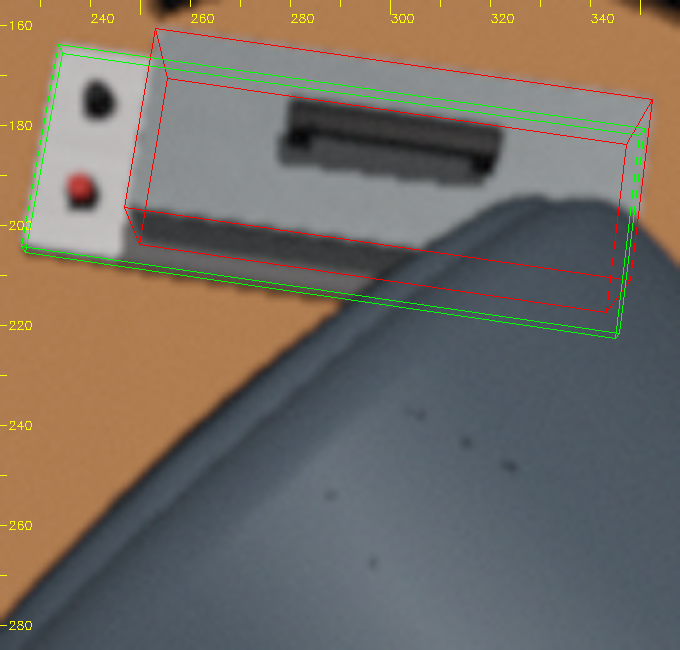

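View pics/side_31.png

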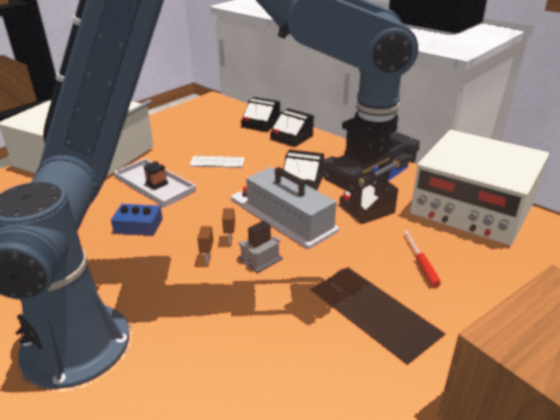

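View pics/top_31.png

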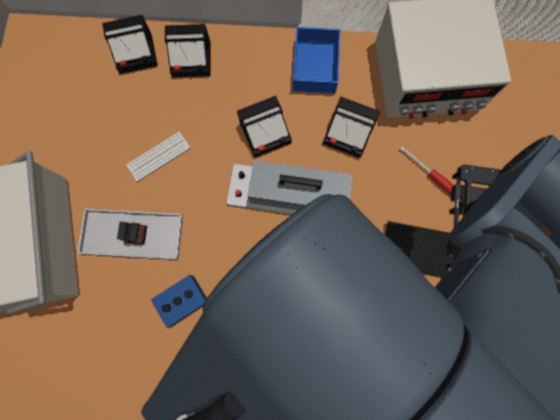

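Both views show the cover square on the plate and matching the outlines of its intended pose to about 1–2 px. The gauge hangs in its stand, seen at (259,235) in the side view. The choke is upright in the tray, seen at (130,233) in the top view. The arm is clear, so I'm handing in.

```bash
python3 - <<'E'
from h import *
st(); print(bot.hand_in())
E
```

```text
t 44.95 pos [ 0.4943 -0.3255  0.3084] yaw -4.96 F [0.  0.2 0.4] open 60.8 tilt [-0.0004  0.0012]
the job is handed in; nothing more can be done
None
```

The job is done and handed in at 45 s; the hand-in gave no verdict.

- **Cover off:** I set it down on the mat. It was later knocked about 3 cm aside, so I measured it again before picking it up.
- **Place 1:** the blade jammed about 14 mm down at roughly 10 N, so this choke is bad. It now stands upright in the middle of the rework tray.
- **Place 2:** this held the blanking block, so there was nothing to try and it stayed.
- **Place 3:** the blade went in about 37 mm with no resistance, so this choke is good. It stayed in place. I stopped about 3 mm short of the handle meeting the legs.
- **Gauge and cover back:** the gauge hangs in its stand, and the cover is on the plate over the three places.

**Last checks:** the final pictures show the cover square and flat, matching its intended outline to about 1–2 px (3–4 mm). The gauge is upright in its stand, the choke is upright in the tray, and the arm is clear of everything. The bystanders look unmoved.

**Disagreements:**
- The two cameras differed by 1–2 mm on the bank's position and about 0.7° on its angle, within the calibration.
- The first two move calls were refused because not every field was filled in; nothing moved.

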